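# Clear the V-block cradle and load the next air cylinder for test

### The arm

A 7-joint arm with a two-finger parallel gripper is mounted at the origin on the work surface. World frame = base frame: x ahead of the robot, y to its left, z up, the work surface at z = 0. Lengths are in m, angles in rad, forces in N, time in s.
With the tool pointing down it reaches from about 0.425 to 0.875 m from the base axis. Payload 4.7 kg.
Tool frame: the origin (TCP) lies midway between the tips of the shut fingers; the grasp point (between the pads) lies 19 mm behind it; z points along the fingers, y is the direction in which the jaws open and shut (so a half turn about z gives the same grasp; the last joint's range is limited). The gripper opens to 87 mm and grips with 3 to 60 N. Pads are 19 mm wide; open, the fingers measure 117 mm over their backs; the gripper's body (75 mm by 190 mm) begins 51 mm behind the grasp point.
Start: joints at [-1.308, 0.321, -0.07, 1.45, 0.023, 1.371, -0.057], TCP at [0.16, 0.63, 0.184] pointing down, gripper open.
Joint ranges: [-2.86, 2.86], [-0.3, 2.09], [-1.38, 1.24], [0.06, 2.45], [-1.56, 4.7], [0.09, 2.05], [-2.69, 2.69]. Speed limits (rad/s): [2.57, 2.57, 3.14, 3.14, 3.14, 3.14, 3.14].

### API

Orientations are given as a rotation vector (axis times angle).
In Python, from bench import * gives the robot as it stands.
- The arm moves only by the tool move_arm, never from a script. Its arguments are lists of equal length, an entry for each row: "jaw": the closure in counts, from 0 (fully open) to 255 (shut); "slide": the shift along the tool's x, y, z in cm, a list of three; "dr": the turn, a rotation vector about the tool's x, y, z in degrees, a list of three. A call has 1 to 5 rows; each row shifts and turns the commanded pose from where the row before left it, along the tool's axes as they then stand; what a row does not reach is not made up. A row lasts 1/10 s, in which the tool goes at most 50 mm and 8.59 degrees, less where a joint would pass 70% of its speed; a pose out of reach is approached as far as the arm can. A call with a gripper value outside its range is refused whole. The fingers move at their own pace and stop on an object; "force" is the grip in N (left out, the last holds). Time passes only in rows, so rows that do not move let the fingers close. It gives the time, the measured TCP pose, the force and the opening at its end, in the units of the state.
- get_state(): the state, without advancing time (a new reading comes with each control period).
- get_image(name): name is "side" or "top" or "wrist"; returns (picture, depth): 400x640x3 uint8, red, green, blue; 400x640 float32, m along the optical axis (not along the pixel's ray), 0 where there is no reading.
- camera_params(name): a dict with "K" (3x3 intrinsics, pixels), "extrinsics" (4x4, takes a point from camera to world coordinates); the wrist camera has in their place "tool_from_camera" (4x4, takes a point from camera to tool coordinates, whose origin is the TCP and whose axes are the flange's). Camera axes: x right, y up, looking along -z (the intrinsics and any distortion apply to the point x, -y, -z); pixel columns grow to the right and rows downward; lengths in m; the calibration is good to about 2 mm. A picture is of the moment at which its call begins: read the wrist's pose just before it. camera_params takes no time and is no camera call.
- close_job(): hands the job in, once; it reports no verdict.
Trained networks look in the newest picture that a camera, given by its name, has taken for a name from the list of things; names that differ only in an ending like _2 or _b are one class to them, and where a whole thing is asked for, a point or a joint stands for the part that bears it (a point fixed in the world has none). Each returns a list of dicts, best first, with "score" (0 to 1); they miss things now and then, are a little off and sometimes report something else, mostly with a low value. They report only what shows in the picture. A call takes as long as a camera call. They do not tell look-alikes from the thing itself.
- regions_of(camera, query): "mask" (400x640 bool, what is visible of it) and "xy" ([column, row] in pixels, amid what is visible of it).
The state is a dict: "time": time; "joint_positions": joint angles; "qd": joint speeds; "joint_torque": joint torques, N m; "position": TCP position; "tool_rot": TCP orientation; "ft_force": force on the tool from outside, world axes, zero at the start; "torque": the same for the moment, N m; "grip_width": opening from 0.0 (shut) to 1.0 (fully open).
Only numpy, scipy, OpenCV 4.12 (cv2) and the standard library are available. Lean on these libraries where they do the work, as an engineer would, in place of code of your own. Each camera call takes 0.05 s, during which the arm holds its last target.

### The job

A square-bodied air cylinder has been left lying on top of the two V-blocks of the test cradle: first clear it away, setting it flat in the empty bay of the parts tray. Then take the longer of the two round air cylinders and lower it gently into the V-blocks, rod towards the load cell, so that its round tube settles in both grooves with the hexagonal end caps clear of the blocks, and let go. Do not drop the round cylinder into the blocks or press it down hard, and leave the other things on the bench where they are.

Things in the scene. Friction and masses are not known exactly. Their poses are not given: they have to be found in the camera images.
- block_mid (a point): Centre (25 mm above the underside) of the obstacle: a loose square-bodied aluminium air cylinder with grey end covers, 120 long (x) x 56 wide (y) x 50 high (z up), plus a 6 mm rod stub at +x; 0.4 to 0.75 kg. It starts lying flat on the tops of the V-blocks, roughly along the cradle (within 0.12 rad).
- block: The same square-bodied cylinder; origin at the centre of its underside, axes as block_mid.
- tray_bay (a point): Centre of the floor of the EMPTY bay of the fixed grey two-bay parts tray, 4 mm above the bench. The bay is 156 mm long (x) and 88 mm wide (y) inside; tray walls 4 mm thick, tops 16 mm above the bench. The occupied bay lies on the -y side, its centre 92 mm away. The tray stands on the left or the right of the bench, turned by up to 1.5 rad.
- cradle_seat (a point): Where the centre of the round tube comes to rest in the fixed test cradle: on the axis of the grooves, half-way between the V-blocks, 52.6 mm above the bench. x runs along the grooves towards the load cell, z up. The two dark steel V-blocks stand at x = -48..-30 and +30..+48 mm; the 60 mm gap between them is open down to the 8 mm base plate, so fingers fit in.
- rcyl_mid (a point): Centre of the long round air cylinder: middle of its steel tube, on its axis, 20 mm above the bench as it lies. x along the axis towards the rod. Tube 32 mm diameter, x -60..+60; hexagonal aluminium end caps 40 mm across flats, 20 mm long beyond each tube end (no rolling); 12 mm rod to x = +118 mm. 0.3 to 0.55 kg, balanced within 10 mm of here. Lies on the side opposite the tray.
- rod_tip (a point): Tip of the rod of the long round cylinder (118 mm from its centre).
- rcyl: The long round air cylinder; origin on the underside of its resting caps, 20 mm below rcyl_mid, same axes.
- cradle: The fixed cradle; origin on the bench below cradle_seat, same axes. Base plate 8 mm thick, x -90..+180, y +-45 mm. V-blocks 60 mm wide, flat tops 46 mm above the bench, 90-degree grooves with a 32 mm mouth and the bottom 30 mm above the bench. Load cell: grey post 50 mm wide, 84 mm high, at x = 148..178 mm, with a round steel pad whose face is at x = 140 mm.
- shortcyl: Bystander: the short round air cylinder (same tube, 80 mm over the caps plus 22 mm rod, 40 mm high), beside the long one about 80 mm to its +y side. Origin: underside centre.
- collar: Bystander: white plastic reel (round disc), 56 mm diameter, 22 mm high, near the rear of the long round cylinder. Origin: underside centre.
- screwbox: Bystander: small closed grey screw box 60 x 40 x 30 mm, about 80 mm to the -y side of the long cylinder. Origin: underside centre.
- smallsq: Bystander: small square-bodied cylinder 90 x 40 x 34 mm high, lying in the occupied bay of the tray. Origin: underside centre.
- airpost: Fixed bystander: upright round steel air connection post, 48 mm diameter at the foot, 32 mm above it, 80 mm high, standing beside the cradle near its rear end on its -y side (60 to 100 mm behind the middle, 90 to 105 mm aside). Origin: underside centre.
- jar: Bystander: grease jar, 52 mm diameter, 75 mm high, standing between the robot and the cradle. Origin: underside centre.
- spanner: Bystander: double open-ended spanner 174 mm long lying flat at the far left, beyond the cradle. Origin near its middle.
Things that resemble listed ones, but are neither listed nor needed, are in the scene too. Leave any black look-alike of the rcyl alone. Leave any turquoise look-alike of the block alone.

How it is judged:
On the way, in this order (a step that is already met when the one before it is completed fails the run):
1. the square-bodied cylinder lies flat in the empty bay of the tray, released (x of block_mid in the frame of tray_bay between -0.025 and 0.025 m and y of block_mid in the frame of tray_bay between -0.025 and 0.025 m and z of block_mid in the frame of tray_bay between 0.02 and 0.03 m and angle between block_mid's own z axis and vertical below 0.08 rad and contact force between the fingers and block below 0.2 N), for 0.2 s.
2. the long round cylinder lies in both V-grooves, rod towards the load cell, released (x of rcyl_mid in the frame of cradle_seat between -0.0125 and 0.0125 m and y of rcyl_mid in the frame of cradle_seat between -0.003 and 0.003 m and z of rcyl_mid in the frame of cradle_seat between -0.003 and 0.003 m and angle between the x axis of rcyl_mid and the x axis of cradle_seat, either way round below 0.05 rad and x of rod_tip in the frame of cradle_seat above 0.08 m and contact force between the fingers and rcyl below 0.2 N), for 0.2 s.
At the end, for the whole second after the job is handed in: Square cylinder flat in the empty bay (within 25 mm of its centre each way, tilt under 0.08 rad); long round cylinder in both grooves, within 12.5 mm of mid-cradle along them, 3 mm across and in height, 0.05 rad, rod towards the load cell; both released, at rest (all of step 1 and all of step 2 and linear speed of each of rcyl, block below 0.02 m/s); the robot touches nothing.
It fails at once if a bystander (short cylinder, white reel, screw box, small square cylinder, jar, spanner) is moved more than 20 mm (distance of any of shortcyl, collar, screwbox, smallsq, jar, spanner from where it was at the start of the episode above 0.02 m).
It fails at once if the long round cylinder is dropped or pressed into the cradle with more than 50 N (contact force between rcyl and cradle above 50 N).
It also fails if it takes over 58 s, if anything falls off the work surface, if the arm or the gripper's body presses on something with over 40 N, if the wrist force passes 120 N, or if a joint passes its speed limit or range.

## Working session

There is one attempt and no reset: what is moved stays moved. The work goes in short steps, Python scripts to look and compute and a tool call to move; the robot and the scene stay as the last step left them, time stands still between calls to the robot, and variables do not carry over. Pictures are saved under pics/ and viewed, and the job is handed in when it is done.

Besides the shell and the picture viewer there is one more tool, called after ">>>" as name(argument=value, ...), one argument or row to a line, values as JSON. move_arm: Moves the arm, as the interface text tells. Its arguments: {"type":"object","properties":{"jaw":{"type":"array","items":{"type":"number"}},"slide":{"type":"array","items":{"type":"array","items":{"type":"number"}}},"dr":{"type":"array","items":{"type":"array","items":{"type":"number"}}},"force":{"type":"number"}},"required":["jaw","slide","dr"]}

```bash
ls; mkdir -p pics; cat > h.py <<'E'
from bench import *
import numpy as np, cv2
from scipy.spatial.transform import Rotation as R
def snap(n,f):
    s=get_state(); im,d=get_image(n); cv2.imwrite(f'pics/{f}.png',im[:,:,::-1]); np.savez(f'pics/{f}.npz',im=im,d=d,pos=s['position'],rot=s['tool_rot']); return im,d,s
def T(n,s=None):
    p=camera_params(n)
    if 'extrinsics' in p: return np.array(p['K']),np.array(p['extrinsics'])
    M=np.eye(4); M[:3,:3]=R.from_rotvec(s['tool_rot']).as_matrix(); M[:3,3]=s['position']
    return np.array(p['K']),M@np.array(p['tool_from_camera'])
def cloud(n,d,s=None):
    K,E=T(n,s); v,u=np.mgrid[0:400,0:640]
    x=(u-K[0,2])/K[0,0]*d; y=-(v-K[1,2])/K[1,1]*d
    P=np.stack([x,y,-d,np.ones_like(d)],-1)@E.T
    P=P[...,:3]; P[d<=0]=np.nan; return P
E
python3 - <<'E'
from h import *
for n in ['top','side','wrist']:
    im,d,s=snap(n,n+'0'); print(n,camera_params(n))
print(get_state())
E
```

```text
pics
top {'K': array([[499.04044422,   0.        , 317.15527555],
       [  0.        , 499.04044422, 201.26845443],
       [  0.        ,   0.        ,   1.        ]]), 'extrinsics': array([[-0.00708052,  0.98862143, -0.15025823,  0.28602191],
       [-0.99996232, -0.00624524,  0.00603012,  0.01601978],
       [ 0.0050231 ,  0.15029527,  0.98862839,  1.35157557],
       [ 0.        ,  0.        ,  0.        ,  1.        ]])}
side {'K': array([[370.40887193,   0.        , 318.64102754],
       [  0.        , 370.40887193, 199.20958198],
       [  0.        ,   0.        ,   1.        ]]), 'extrinsics': array([[ 0.91510914,  0.24265895, -0.32201226,  0.11526462],
       [-0.40312009,  0.56712293, -0.71823797, -0.80723963],
       [ 0.00833367,  0.78707574,  0.61680007,  0.79096611],
       [ 0.        ,  0.        ,  0.        ,  1.        ]])}
wrist {'K': array([[278.66740105,   0.        , 319.23249085],
       [  0.        , 278.66740105, 201.13025186],
       [  0.        ,   0.        ,   1.        ]]), 'tool_from_camera': array([[-4.35134742e-05,  9.70277362e-01,  2.41995535e-01
[... 269 characters left out ...]
0000000e+00]])}
{'time': 0.15, 'joint_positions': array([-1.30791283,  0.32162238, -0.07009179,  1.45139544,  0.02260717,
        1.37078983, -0.05688137]), 'qd': array([-0.00169422, -0.00117915, -0.00020892, -0.00307468,  0.00071838,
       -0.00045509, -0.00020641]), 'joint_torque': array([-2.88077717e-04, -4.91793144e+01, -4.04768558e-01, -3.12880611e+01,
       -6.39822381e-02,  4.04771813e-02,  1.29675559e-04]), 'position': array([0.15997722, 0.6295216 , 0.18353223]), 'tool_rot': array([-3.89690674e-01, -3.11724193e+00,  2.23957224e-03]), 'ft_force': array([ 0.02702569, -0.33775919, -0.49956737]), 'torque': array([-0.02494683,  0.00095017,  0.03899331]), 'grip_width': 1.004737432001168}
```

View pics/top0.png

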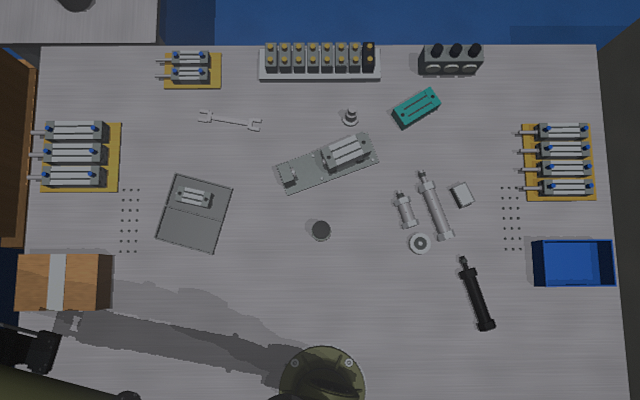

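View pics/side0.png

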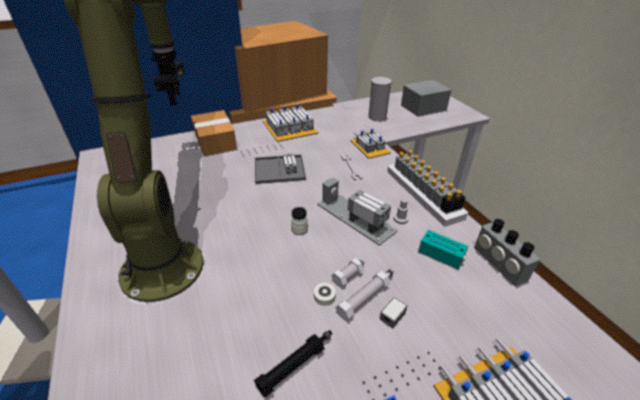

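```bash
python3 - <<'E'
from h import *
for n in ['top']:
  d=np.load(f'pics/{n}0.npz')['d']; P=cloud(n,d)
  for q in ['block','rcyl','shortcyl','cradle','tray_bay','smallsq','airpost','jar','screwbox','collar','spanner']:
    for r in regions_of(n,q)[:3]:
        m=r['mask']; p=np.nanmedian(P[m],0)
        print(n,q,round(r['score'],2),np.round(r['xy']),m.sum(),p.round(3))
        if r['score']>.4: np.save(f'pics/m_{n}_{q}_{int(r["xy"][0])}.npy',m)
E
```

```text
top block 0.85 [342. 150.] 1216 [ 0.606 -0.065  0.096]
top block 0.84 [417. 108.] 1071 [ 0.739 -0.263  0.049]
top rcyl 0.64 [436. 207.] 912 [ 0.465 -0.31   0.033]
top rcyl 0.58 [476. 299.] 996 [ 0.229 -0.406  0.033]
top shortcyl 0.63 [403. 214.] 510 [ 0.459 -0.228  0.032]
top shortcyl 0.53 [434. 207.] 838 [ 0.466 -0.308  0.034]
top shortcyl 0.36 [348. 113.] 239 [ 0.718 -0.083  0.046]
top cradle 0.2 [320. 228.] 331 [ 0.403 -0.001  0.074]
top tray_bay 0.79 [193. 217.] 3853 [0.449 0.342 0.005]
top smallsq 0.64 [192. 195.] 571 [0.5   0.335 0.038]
top airpost 0.41 [437. 207.] 829 [ 0.466 -0.308  0.034]
top jar 0.77 [318. 229.] 323 [ 0.403 -0.001  0.074]
top screwbox 0.97 [462. 194.] 408 [ 0.501 -0.382  0.03 ]
top screwbox 0.16 [347. 152.] 1239 [ 0.607 -0.066  0.096]
top screwbox 0.15 [435. 208.] 891 [ 0.469 -0.308  0.033]
top collar 0.74 [419. 244.] 378 [ 0.374 -0.264  0.022]
top spanner 0.94 [232. 122.] 430 [0.721 0.247 0.007]
```

The silver candidate at (436,207) is next to the short cylinder (403,214), the screw box (462,194) and the reel (419,244), so it is the rcyl. The one at (476,299) is the black look-alike. The block is the grey one on the cradle at (347,150), and the turquoise one at (417,108) is its look-alike. Next I'll fit the poses and check an enlarged crop.

```bash
python3 - <<'E'
from h import *
z=np.load('pics/top0.npz'); d=z['d']; im=z['im']; P=cloud('top',d)
# bench plane
b=P[215:230,270:300]; print('bench z',np.nanmedian(b[...,2]))
def rect(m,name):
    p=P[m]; p=p[~np.isnan(p).any(1)]
    r=cv2.minAreaRect((p[:,:2]*1000).astype(np.float32)); bx=cv2.boxPoints(r); print(name,np.round(r[0],1),np.round(r[1],1),r[2],len(p),'z',np.percentile(p[:,2],[5,50,95]).round(3)); return r
Z=P[...,2]
def near(x,y,r): return np.hypot(P[...,0]-x,P[...,1]-y)<r
K=np.ones((2,2),np.uint8)
rect(near(.45,.34,.17)&(Z>0.011)&(Z<.02),'tray rim')
rect(near(.45,.34,.17)&(Z>0.002)&(Z<.02),'tray all')
rect(near(.61,-.06,.09)&(Z>.085)&(Z<.103),'block top')
rect(near(.60,0,.25)&(Z>.005)&(Z<.012)&(P[...,0]<.72),'base')
rect(near(.56,.08,.07)&(Z>.078)&(Z<.09),'loadcell')
p=P[near(.465,-.31,.15)&(Z>.012)&(Z<.05)&(abs(P[...,1]+.31-0.25*(P[...,0]-.465))<.035)]
c=p.mean(0); w,v=np.linalg.eigh(np.cov(p[:,:2].T)); ax=v[:,1]*np.sign(v[0,1]); t=(p[:,:2]-c[:2])@ax; n=(p[:,:2]-c[:2])@[-ax[1],ax[0]]
print('rcyl c',c,np.degrees(np.arctan2(ax[1],ax[0])),t.min(),t.max(),'ends',c[:2]+ax*t.min(),c[:2]+ax*t.max(),n.min(),n.max())
c=cv2.resize(im[80:270,140:500],None,fx=2.2,fy=2.2,interpolation=cv2.INTER_CUBIC); cv2.imwrite('pics/crop.png',c[:,:,::-1])
E
```

```text
bench z 0.00022634377352592772
tray rim [450.3 345.2] [166.6 207.6] 74.03060150146484 538 z [0.012 0.015 0.019]
tray all [449.  339.5] [335.4 338.1] 44.83689880371094 5075 z [0.002 0.005 0.016]
block top [610.9 -67.1] [ 57.5 121.5] 23.68442726135254 1019 z [0.092 0.096 0.1  ]
base [536.2  -1.7] [491.2 367. ] 89.93347930908203 2154 z [0.005 0.007 0.011]
loadcell [555.   89.3] [50.9 29.8] 20.347810745239258 219 z [0.08  0.084 0.088]
rcyl c [ 0.4648712  -0.30849532  0.03258517] 19.610790945357042 -0.14931626577831184 0.11171294549578954 ends [ 0.32421614 -0.35861019] [ 0.57010416 -0.27100122] -0.026540852390484985 0.020761393044578032
```

View pics/crop.png

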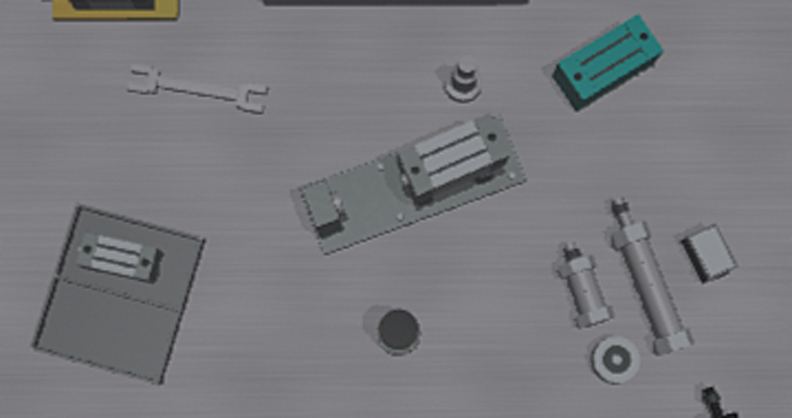

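```bash
cat > plan.py <<'E'
from h import *
import sys,math,json
def plan(x,y,z,hd,vmax=4.6,wmax=8.0,dz_first=None):
    s=get_state(); p=np.array(s['position']); Rm=R.from_rotvec(s['tool_rot'])
    h0=math.degrees(math.atan2(*Rm.as_matrix()[1::-1,0])); 
    dh=(hd-h0+180)%360-180; D=(np.array([x,y,z])-p)*100
    n=max(1,math.ceil(np.linalg.norm(D)/vmax),math.ceil(abs(dh)/wmax))
    # target exact down orientation
    c,sn=np.cos(np.radians(hd)),np.sin(np.radians(hd))
    Rt=R.from_matrix(np.array([[c,sn,0],[sn,-c,0],[0,0,-1]]))
    rv=(Rm.inv()*Rt).as_rotvec()
    M=Rm; sl=[];dr=[];pos=p*100
    for i in range(n):
        st=D+p*100-pos; st=st/(n-i); l=np.round(M.inv().apply(st),2); sl.append(l.tolist()); pos=pos+M.apply(l)
        k=np.round(np.degrees(rv)/n,1); dr.append(k.tolist()); M=M*R.from_rotvec(k,degrees=True)
    print('at',p.round(4),'hd',round(h0,1),'tilt',round(math.degrees(math.acos(-Rm.as_matrix()[2,2])),2),'q',np.round(s['joint_positions'],2),'F',np.round(s['ft_force'],1),'t',s['time'],'grip',round(s['grip_width'],3))
    for i in range(0,n,5): print(json.dumps(sl[i:i+5]),json.dumps(dr[i:i+5]))
if __name__=='__main__': plan(*map(float,sys.argv[1:]))
E
python3 plan.py .611 -.067 .2 113.7
```

```text
at [0.1601 0.63   0.1844] hd 165.7 tilt 0.01 q [-1.31  0.32 -0.07  1.45  0.02  1.37 -0.06] F [-0.1 -0.2  0.2] t 0.7 grip 0.999
[[-3.2, -2.97, -0.08], [-3.34, -2.82, -0.08], [-3.47, -2.66, -0.08], [-3.59, -2.49, -0.08], [-3.7, -2.32, -0.08]] [[0.0, -0.0, 2.7], [0.0, -0.0, 2.7], [0.0, -0.0, 2.7], [0.0, -0.0, 2.7], [0.0, -0.0, 2.7]]
[[-3.81, -2.14, -0.08], [-3.91, -1.96, -0.08], [-3.99, -1.77, -0.08], [-4.07, -1.58, -0.08], [-4.14, -1.39, -0.08]] [[0.0, -0.0, 2.7], [0.0, -0.0, 2.7], [0.0, -0.0, 2.7], [0.0, -0.0, 2.7], [0.0, -0.0, 2.7]]
[[-4.2, -1.19, -0.08], [-4.26, -0.99, -0.09], [-4.3, -0.79, -0.08], [-4.33, -0.59, -0.09], [-4.35, -0.39, -0.08]] [[0.0, -0.0, 2.7], [0.0, -0.0, 2.7], [0.0, -0.0, 2.7], [0.0, -0.0, 2.7], [0.0, -0.0, 2.7]]
[[-4.37, -0.18, -0.09], [-4.37, 0.03, -0.08], [-4.36, 0.23, -0.09], [-4.35, 0.43, -0.08]] [[0.0, -0.0, 2.7], [0.0, -0.0, 2.7], [0.0, -0.0, 2.7], [0.0, -0.0, 2.7]]
```

View pics/wrist0.png

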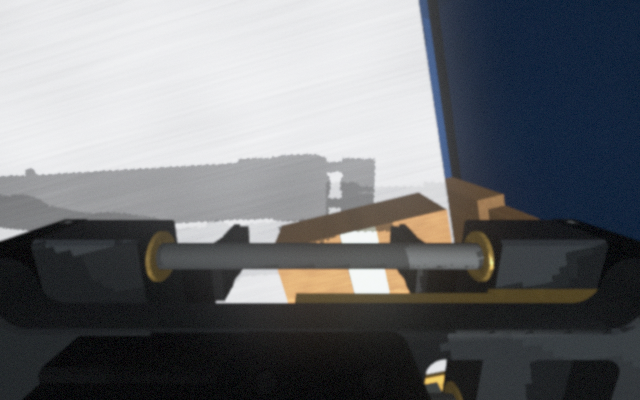

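>>> move_arm(
  jaw=[0,0,0,0,0],
  slide=[
    [-3.2,-2.97,-0.08],
    [-3.34,-2.82,-0.08],
    [-3.47,-2.66,-0.08],
    [-3.59,-2.49,-0.08],
    [-3.7,-2.32,-0.08],
  ],
  dr=[
    [0,0,2.7],
    [0,0,2.7],
    [0,0,2.7],
    [0,0,2.7],
    [0,0,2.7],
  ],
  force=30,
)

```text
time: 1.2
position: [0.2795, 0.445, 0.1886]
tool_rot: [0.756, 3.049, 0.001]
ft_force: [1.0, 0.8, 0.3]
grip_width: 0.998
```

>>> move_arm(
  jaw=[0,0,0,0,0],
  slide=[
    [-3.81,-2.14,-0.08],
    [-3.91,-1.96,-0.08],
    [-3.99,-1.77,-0.08],
    [-4.07,-1.58,-0.08],
    [-4.14,-1.39,-0.08],
  ],
  dr=[
    [0,0,2.7],
    [0,0,2.7],
    [0,0,2.7],
    [0,0,2.7],
    [0,0,2.7],
  ],
)

```text
time: 1.7
position: [0.3982, 0.2616, 0.1928]
tool_rot: [1.109, 2.939, 0.002]
ft_force: [0.4, -0.6, -0.2]
grip_width: 1.003
```

>>> move_arm(
  jaw=[0,0,0,0,0],
  slide=[
    [-4.2,-1.19,-0.08],
    [-4.26,-0.99,-0.09],
    [-4.3,-0.79,-0.08],
    [-4.33,-0.59,-0.09],
    [-4.35,-0.39,-0.08],
  ],
  dr=[
    [0,0,2.7],
    [0,0,2.7],
    [0,0,2.7],
    [0,0,2.7],
    [0,0,2.7],
  ],
)

```text
time: 2.2
position: [0.5169, 0.0782, 0.1971]
tool_rot: [1.447, 2.788, 0.002]
ft_force: [0.9, 0.4, -1.0]
grip_width: 1.002
```

>>> move_arm(
  jaw=[0,0,0,0,0],
  slide=[
    [-4.37,-0.18,-0.09],
    [-4.37,0.03,-0.08],
    [-4.36,0.23,-0.09],
    [-4.35,0.43,-0.08],
    [0,0,0],
  ],
  dr=[
    [0,0,2.7],
    [0,0,2.7],
    [0,0,2.7],
    [0,0,2.7],
    [0,0,0],
  ],
)

```text
time: 2.7
position: [0.6122, -0.0748, 0.1998]
tool_rot: [1.712, 2.63, -0.007]
ft_force: [-0.1, -0.4, -0.5]
grip_width: 1.0
```

```bash
python3 - <<'E'
from h import *
snap('wrist','w1')
E
python3 plan.py .611 -.067 .115 113.7
```

```text
at [ 0.6113 -0.0711  0.1996] hd 114.1 tilt 0.15 q [-0.47  0.27  0.66  1.54 -0.17  1.38  0.62] F [-0.1  0.8 -0.1] t 2.75 grip 0.999
[[0.2, 0.08, 4.23], [0.19, 0.07, 4.23]] [[-0.0, 0.1, 0.2], [-0.0, 0.1, 0.2]]
```

View pics/w1.png

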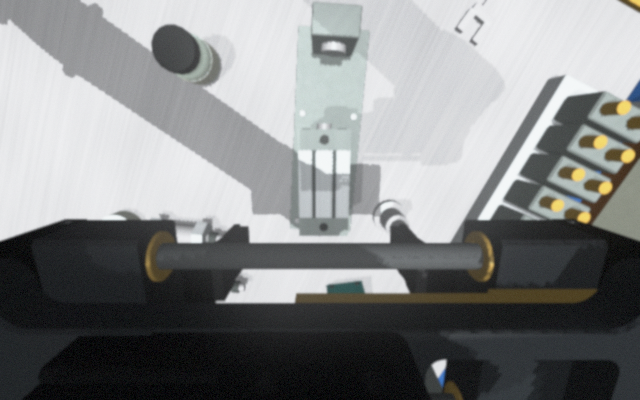

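The block shows at cols 300–352, rows 125–235, nearly aligned with the image; the airpost is at (388,212). I'll measure both from the depth image.

```bash
cat >> h.py <<'E'
def fromfile(n,f):
    z=np.load(f'pics/{f}.npz'); s={'position':z['pos'],'tool_rot':z['rot']}
    return cloud(n,z['d'],s),z['im']
def rect(p,name):
    r=cv2.minAreaRect((p[:,:2]*1000).astype(np.float32)); print(name,np.round(r[0],1),np.round(r[1],1),round(r[2],1),len(p),'z',np.percentile(p[:,2],[5,50,95]).round(4)); return r
E
python3 - <<'E'
from h import *
P,im=fromfile('wrist','w1'); Z=P[...,2]
def near(x,y,r): return np.hypot(P[...,0]-x,P[...,1]-y)<r
print('bench',np.nanmedian(P[100:140,230:260],axis=(0,1)))
m=near(.61,-.067,.1)&(abs(Z-.096)<.006); rect(P[m],'block top')
v,u=np.where(m);print(v.min(),v.max(),u.min(),u.max())
rect(P[near(.555,.089,.05)&(abs(Z-.084)<.006)],'loadcell top')
m=near(.57,.03,.2)&(abs(Z-.008)<.004); m=cv2.morphologyEx(m.astype(np.uint8),cv2.MORPH_OPEN,np.ones((5,5),np.uint8))>0
m[:,:280]=0; m[:,385:]=0
rect(P[m],'base'); print(im.shape)
m=near(.69,-.09,.08)&(Z>.03)&(Z<.09); print('airpost',np.nanmean(P[m],0))
E
```

```text
bench [ 4.84611991e-01 -4.25247743e-02  8.25406926e-05]
block top [613.1 -65.8] [ 56.6 120.8] 23.7 5436 z [0.0951 0.0963 0.0975]
129 236 298 351
loadcell top [556.9  90.7] [50.1 30.6] 20.5 1707 z [0.0821 0.084  0.0853]
base [597.6 -19.9] [ 90.1 269.3] 20.2 6527 z [0.0069 0.0082 0.0096]
(400, 640, 3)
airpost [ 0.72079105 -0.08003471  0.05060082]
```

```bash
python3 plan.py .613 -.066 .064 113.7
```

```text
at [ 0.6113 -0.0711  0.1996] hd 114.1 tilt 0.15 q [-0.47  0.27  0.66  1.54 -0.17  1.38  0.62] F [-0.1  0.8 -0.1] t 2.75 grip 0.999
[[0.14, 0.13, 4.52], [0.14, 0.13, 4.52], [0.14, 0.12, 4.52]] [[-0.0, 0.0, 0.1], [-0.0, 0.0, 0.1], [-0.0, 0.0, 0.1]]
```

>>> move_arm(
  jaw=[0,0,0,0,0],
  slide=[
    [0,0.22,3],
    [0,0,4],
    [0,0,3.6],
    [0,0,3],
    [0,0,0],
  ],
  dr=[
    [0,0,0.7],
    [0,0,0],
    [0,0,0],
    [0,0,0],
    [0,0,0],
  ],
)

```text
time: 3.25
position: [0.6089, -0.0635, 0.0596]
tool_rot: [-1.709, -2.626, 0.006]
ft_force: [-0.8, 0.8, -0.3]
grip_width: 1.002
```

>>> move_arm(
  jaw=[140,140,140,140,140],
  slide=[
    [0,0,0],
    [0,0,0],
    [0,0,0],
    [0,0,0],
    [0,0,0],
  ],
  dr=[
    [0,0,0],
    [0,0,0],
    [0,0,0],
    [0,0,0],
    [0,0,0],
  ],
  force=40,
)

```text
time: 3.75
position: [0.6135, -0.0661, 0.0648]
tool_rot: [1.716, 2.63, 0.002]
ft_force: [-0.7, -0.5, -0.2]
grip_width: 0.629
```

```bash
python3 plan.py .613 -.066 .18 113.7
```

```text
at [ 0.6135 -0.0661  0.0648] hd 113.7 tilt 0.08 q [-0.44  0.38  0.62  1.7  -0.24  1.14  0.67] F [-0.7 -0.5 -0.2] t 3.75 grip 0.629
[[0.01, -0.01, -3.84], [0.01, -0.01, -3.84], [0.01, -0.0, -3.84]] [[0.0, 0.0, 0.0], [0.0, 0.0, 0.0], [0.0, 0.0, 0.0]]
```

>>> move_arm(
  jaw=[200,200,200,200,200],
  slide=[
    [0,0,0],
    [0,0,-1.5],
    [0,0,-3],
    [0,0,-4],
    [0,0,-4],
  ],
  dr=[
    [0,0,0],
    [0,0,0],
    [0,0,0],
    [0,0,0],
    [0,0,0],
  ],
)

```text
time: 4.25
position: [0.6126, -0.0664, 0.1912]
tool_rot: [1.717, 2.63, -0.0]
ft_force: [1.9, -0.7, 0.7]
grip_width: 0.239
```

```bash
python3 - <<'E'
from h import *
K,E=T('top'); c=np.array([(78,207),(205,238),(160,383),(33,348)])/2.2+[140,80]
W=[]
for u,v in c:
    r=E[:3,:3]@[(u-K[0,2])/K[0,0],-(v-K[1,2])/K[1,1],-1]; t=(.016-E[2,3])/r[2]; W.append(E[:3,3]+t*r)
W=np.array(W)[:,:2]; print(W.round(3), [np.linalg.norm(W[i]-W[(i+1)%4]).round(3) for i in range(4)])
x=(W[0]-W[1])+(W[3]-W[2]); print(np.degrees(np.arctan2(x[1],x[0])), W.mean(0))
h=np.arctan2(x[1],x[0]); print('bay',W.mean(0)+.046*np.array([-np.sin(h),np.cos(h)]))
P,_=fromfile('top','top0'); print(P[[174,188,254,238],[176,233,212,155]].round(3))
E
python3 plan.py .45 .23 .22 73.7
```

```text
[[0.566 0.394]
 [0.526 0.236]
 [0.349 0.287]
 [0.392 0.442]] [np.float64(0.163), np.float64(0.185), np.float64(0.161), np.float64(0.181)]
75.08801366977708 [0.45832798 0.33949671]
bay [0.41387716 0.35133412]
[[ 0.568  0.394  0.01 ]
 [ 0.53   0.239 -0.001]
 [ 0.349  0.289  0.015]
 [ 0.393  0.443  0.013]]
at [ 0.6126 -0.0664  0.1912] hd 113.7 tilt 0.01 q [-0.47  0.28  0.66  1.55 -0.17  1.37  0.61] F [ 1.9 -0.7  0.7] t 4.25 grip 0.239
[[4.21, -0.37, -0.36], [4.16, -0.74, -0.36], [4.08, -1.1, -0.36], [3.97, -1.45, -0.36], [3.83, -1.79, -0.36]] [[0.0, 0.0, 5.0], [0.0, 0.0, 5.0], [0.0, 0.0, 5.0], [0.0, 0.0, 5.0], [0.0, 0.0, 5.0]]
[[3.66, -2.11, -0.36], [3.46, -2.42, -0.36], [3.24, -2.72, -0.36]] [[0.0, 0.0, 5.0], [0.0, 0.0, 5.0], [0.0, 0.0, 5.0]]
```

The grip closed to 0.24, so the block isn't held. I'll look.

```bash
python3 - <<'E'
from h import *
im,d,s=snap('wrist','w2'); snap('side','s2'); im2,d2,_=snap('top','t2'); print(get_state()['grip_width'],get_state()['position'])
c=np.vstack([im, np.zeros((1,640,3),np.uint8)])
z=cv2.imread('pics/s2.png')[150:270,270:450]; t=cv2.imread('pics/t2.png')[110:220,260:440]
cv2.imwrite('pics/c2.png',np.vstack([cv2.resize(z,None,fx=3,fy=2.5),cv2.resize(t,(540,300))]))
E
```

```text
0.22092038639271272 [ 0.61525593 -0.06685797  0.19347021]
```

View pics/w2.png

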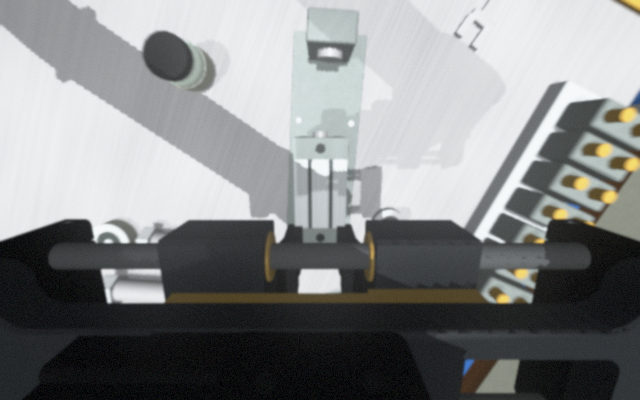

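View pics/c2.png

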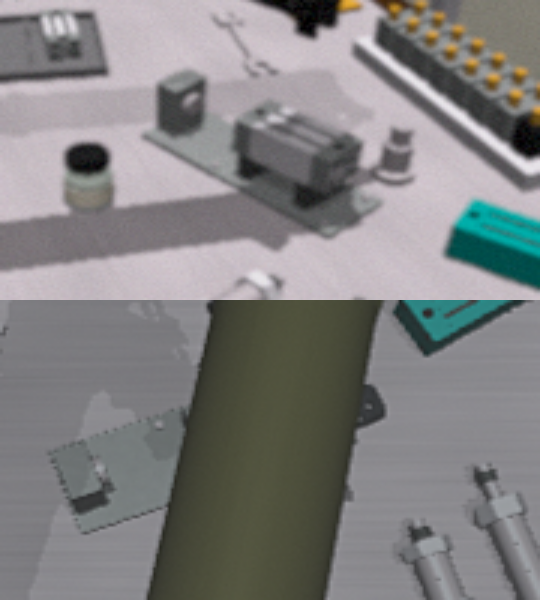

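```bash
python3 - <<'E'
from h import *
P,im=fromfile('wrist','w2'); Z=P[...,2]
def near(x,y,r): return np.hypot(P[...,0]-x,P[...,1]-y)<r
m=near(.61,-.067,.1)&(abs(Z-.096)<.006); r=rect(P[m],'block top')
print(cv2.boxPoints(r).round(1))
rect(P[near(.555,.089,.05)&(abs(Z-.084)<.006)],'loadcell top')
E
```

```text
block top [612.3 -63.9] [ 56.5 116.4] 23.9 5189 z [0.095  0.0963 0.0974]
[[ 562.8  -22.2]
 [ 610.1 -128.6]
 [ 661.7 -105.7]
 [ 614.5    0.7]]
loadcell top [556.9  90.7] [50.1 30.4] 20.2 1767 z [0.0822 0.084  0.0853]
```

The block hardly moved: (612,-64), still 96 mm high. I'll grip again with longer closing time and more force.

>>> move_arm(
  jaw=[0,0,0,0,0],
  slide=[
    [0,0,0],
    [0,0,0],
    [0,0,0],
    [0,0,3],
    [0,0.05,2],
  ],
  dr=[
    [0,0,0],
    [0,0,0],
    [0,0,0],
    [0,0,0],
    [0,0,0],
  ],
  force=60,
)

```text
time: 4.9
position: [0.6125, -0.0659, 0.137]
tool_rot: [-1.716, -2.63, 0.002]
ft_force: [-0.4, 0.5, 0.5]
grip_width: 0.592
```

>>> move_arm(
  jaw=[0,0,0,0,0],
  slide=[
    [0,0,3],
    [0,0,2.5],
    [0,0,2.2],
    [0,0,0],
    [0,0,0],
  ],
  dr=[
    [0,0,0],
    [0,0,0],
    [0,0,0],
    [0,0,0],
    [0,0,0],
  ],
)

```text
time: 5.4
position: [0.613, -0.0661, 0.0616]
tool_rot: [-1.717, -2.63, 0.002]
ft_force: [0.8, 0.4, -0.1]
grip_width: 0.979
```

>>> move_arm(
  jaw=[255,255,255,255,255],
  slide=[
    [0,0,0],
    [0,0,0],
    [0,0,0],
    [0,0,0],
    [0,0,0],
  ],
  dr=[
    [0,0,0],
    [0,0,0],
    [0,0,0],
    [0,0,0],
    [0,0,0],
  ],
)

```text
time: 5.9
position: [0.6136, -0.0659, 0.0623]
tool_rot: [1.717, 2.631, 0.001]
ft_force: [-0.6, 0.1, -0.1]
grip_width: 0.63
```

>>> move_arm(
  jaw=[255,255,255],
  slide=[
    [0,0,0],
    [0,0,0],
    [0,0,0],
  ],
  dr=[
    [0,0,0],
    [0,0,0],
    [0,0,0],
  ],
)

```text
time: 6.2
position: [0.6134, -0.0659, 0.062]
tool_rot: [-1.717, -2.631, -0.0]
ft_force: [-0.6, -0.4, -0.4]
grip_width: 0.356
```

```bash
python3 - <<'E'
from h import *
im,d,s=snap('wrist','w3'); snap('side','s3'); print(get_state()['grip_width'],get_state()['position'])
z=cv2.imread('pics/s3.png')[100:290,230:450]
cv2.imwrite('pics/c3.png',cv2.resize(z,None,fx=3,fy=3,interpolation=cv2.INTER_CUBIC))
E
```

```text
0.26786876936356685 [ 0.61334591 -0.0659704   0.06190159]
```

View pics/c3.png

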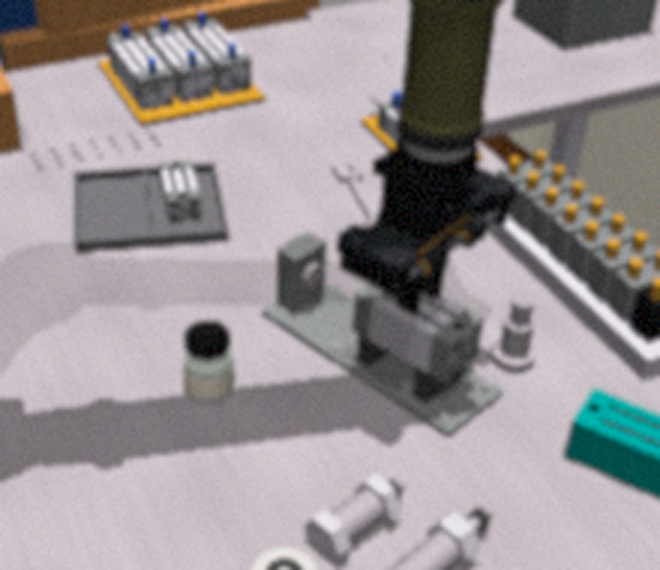

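View pics/w3.png

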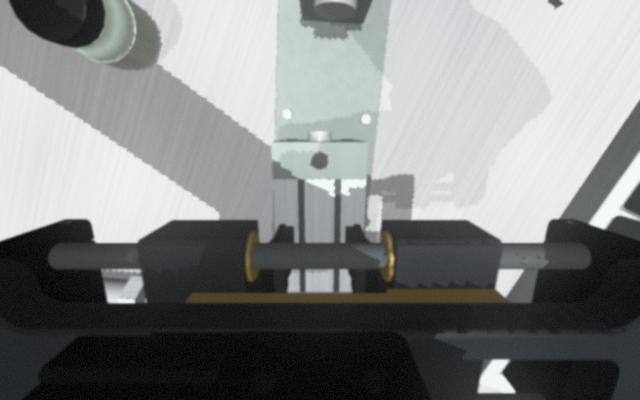

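```bash
python3 - <<'E'
from h import *
for f in ['w1','w3']:
    z=np.load(f'pics/{f}.npz'); s={'position':z['pos'],'tool_rot':z['rot']}
    P=cloud('wrist',z['d'],s); M=R.from_rotvec(z['rot']).as_matrix()
    Q=(P-z['pos'])@M
    print(f)
    for r in (200,215,225,232,240,270,285):
        print(r,[(c,*np.round(Q[r,c]*1000).tolist()) for c in (235,283,300,320,345,362,405) if z['d'][r,c]>0])
    print('blocktop z',np.nanmedian(P[185:205,310:330,2]))
E
python3 - <<'E'
from h import *
print(get_state())
E
```

```text
w1
200 [(235, -32.0, -125.0, 201.0), (283, -32.0, -54.0, 200.0), (300, -9.0, -22.0, 104.0), (320, -8.0, 0.0, 103.0), (345, -8.0, 29.0, 104.0), (362, -32.0, 63.0, 199.0), (405, -32.0, 127.0, 200.0)]
215 [(235, -55.0, -127.0, 200.0), (283, -56.0, -55.0, 201.0), (300, -26.0, -22.0, 104.0), (320, -26.0, 0.0, 103.0), (345, -26.0, 29.0, 103.0), (362, -55.0, 64.0, 200.0), (405, -51.0, 124.0, 187.0)]
225 [(235, 11.0, -51.0, -41.0), (283, -71.0, -55.0, 199.0), (300, -38.0, -22.0, 103.0), (320, -38.0, 0.0, 103.0), (345, -38.0, 29.0, 105.0), (362, -71.0, 64.0, 200.0), (405, 11.0, 51.0, -40.0)]
232 [(235, 10.0, -49.0, -50.0), (283, -82.0, -55.0, 199.0), (300, -46.0, -23.0, 103.0), (320, -47.0, 0.0, 105.0), (345, -47.0, 29.0, 104.0), (362, -82.0, 65.0, 200.0), (405, 11.0, 48.0, -52.0)]
240 [(235, 9.0, -46.0, -60.0), (283, -96.0, -56.0, 201.0), (300, -95.0, -30.0, 199.0), (320, -96.0, 1.0, 201.0), (345, -95.0, 39.0, 200.0), (362, -95.0, 65.0, 200.0), (405, 10.0, 45.0, -62.0)]
270 [(235, -4.0, -44.0, -68.0), (283, -146.0, -58.0, 200.0), (300, -146.0, -31.0, 201.0), (320, -146.0, 1.0, 201.0), (345, 
[... 1610 characters left out ...]
42135222241
{'time': 6.3, 'joint_positions': array([-0.44185571,  0.38308149,  0.62469183,  1.70295348, -0.24362426,
        1.13438327,  0.66674213]), 'qd': array([-0.00091953, -0.00021249, -0.00109875, -0.00226482, -0.00053281,
        0.0014015 ,  0.00049855]), 'joint_torque': array([-2.22661809e-03, -4.28092003e+01,  7.20515415e+00, -2.80321652e+01,
       -2.19293183e-02,  7.82561372e-02, -3.09696520e-05]), 'position': array([ 0.61334591, -0.0659704 ,  0.06190159]), 'tool_rot': array([-1.71681907e+00, -2.63090096e+00,  4.25600189e-05]), 'ft_force': array([ 0.52130193, -0.22462789,  0.28098374]), 'torque': array([-0.0710817 ,  0.02643588,  0.01068151]), 'grip_width': 0.26786876936356685}
```

```bash
python3 - <<'E'
from h import *
z=np.load(f'pics/w1.npz'); s={'position':z['pos'],'tool_rot':z['rot']}
P=cloud('wrist',z['d'],s); M=R.from_rotvec(z['rot']).as_matrix(); Q=(P-z['pos'])@M
for c in (240,248,255):
    print(c,[(r,*np.round(Q[r,c]*1000).tolist()) for r in range(205,262,3)])
a=cv2.imread('pics/w1.png')[180:290,190:450]; b=cv2.imread('pics/w3.png')[180:290,190:450]
cv2.imwrite('pics/cc.png',np.vstack([cv2.resize(q,None,fx=2.7,fy=2.7,interpolation=cv2.INTER_CUBIC) for q in (a,b)]))
E
```

```text
240 [(205, -40.0, -118.0, 201.0), (208, -44.0, -118.0, 199.0), (211, -49.0, -118.0, 199.0), (214, -54.0, -119.0, 200.0), (217, -58.0, -119.0, 200.0), (220, -63.0, -120.0, 201.0), (223, -68.0, -120.0, 200.0), (226, 10.0, -49.0, -40.0), (229, 9.0, -48.0, -42.0), (232, 9.0, -46.0, -48.0), (235, 10.0, -45.0, -54.0), (238, 9.0, -44.0, -57.0), (241, 8.0, -44.0, -58.0), (244, 33.0, -25.0, -122.0), (247, 33.0, -24.0, -123.0), (250, 32.0, -24.0, -124.0), (253, 31.0, -24.0, -125.0), (256, 31.0, -24.0, -125.0), (259, 30.0, -23.0, -126.0)]
248 [(205, -40.0, -106.0, 201.0), (208, -44.0, -106.0, 200.0), (211, -49.0, -107.0, 201.0), (214, -54.0, -107.0, 201.0), (217, -58.0, -107.0, 200.0), (220, -63.0, -108.0, 200.0), (223, -68.0, -108.0, 200.0), (226, -73.0, -108.0, 201.0), (229, 8.0, -44.0, -40.0), (232, 7.0, -44.0, -40.0), (235, 5.0, -44.0, -40.0), (238, 3.0, -44.0, -41.0), (241, 1.0, -44.0, -42.0), (244, 33.0, -22.0, -123.0), (247, 33.0, -22.0, -124.0), (250, 32.0, -21.0, -125.0), (253, 31.0, -22.0, -124.0), (256, 31.0, -21.0, -125.0), (259, 30.0, -21.0, -125.0)]
255 [(205, -39.0, -96.0, 199.0), (208, -44.0, -96.0, 199.0), (211, -49.0, -96.0, 200.0), (214, -54.0, -97.0, 201.0), (217, -58.0, -97.0, 200.0), (220, -63.0, -97.0, 200.0), (223, -68.0, -98.0, 201.0), (226, -73.0, -98.0, 201.0), (229, -78.0, -98.0, 201.0), (232, -82.0, -98.0, 199.0), (235, -88.0, -99.0, 201.0), (238, -92.0, -99.0, 201.0), (241, -97.0, -99.0, 200.0), (244, 33.0, -20.0, -122.0), (247, 33.0, -19.0, -125.0), (250, 33.0, -19.0, -125.0), (253, 31.0, -19.0, -125.0), (256, 31.0, -19.0, -126.0), (259, 30.0, -19.0, -126.0)]
```

View pics/cc.png

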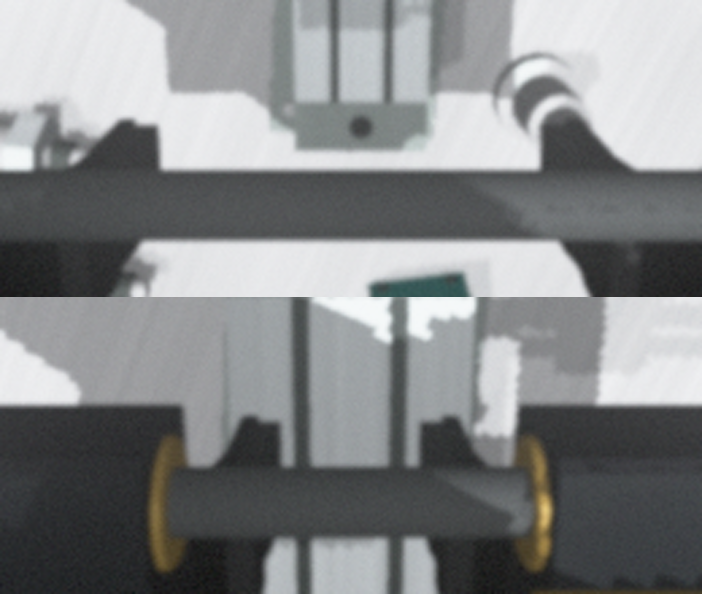

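The wrist depth shows the fingertips ending at tool z ≈ −39 mm rather than at the reported TCP. The fingers closed in the air just above the block, whose top is at tool z = −34. x and y agree, so I'll treat the tips as 39 mm behind the reported TCP and go lower.

>>> move_arm(
  jaw=[0,0,0,0,0],
  slide=[
    [0,0,0],
    [0,0,0],
    [0,0,0],
    [0,0,0],
    [0,0,0],
  ],
  dr=[
    [0,0,0],
    [0,0,0],
    [0,0,0],
    [0,0,0],
    [0,0,0],
  ],
  force=40,
)

```text
time: 6.8
position: [0.6134, -0.0659, 0.062]
tool_rot: [1.717, 2.631, 0.0]
ft_force: [-0.4, -0.1, 0.9]
grip_width: 0.631
```

>>> move_arm(
  jaw=[0,0,0,0,0],
  slide=[
    [0,0,0],
    [0,0,0],
    [0,0,1.5],
    [0,0,1.5],
    [0,0,0.8],
  ],
  dr=[
    [0,0,0],
    [0,0,0],
    [0,0,0],
    [0,0,0],
    [0,0,0],
  ],
)

```text
time: 7.3
position: [0.6117, -0.0657, 0.0212]
tool_rot: [-1.715, -2.629, 0.003]
ft_force: [0.3, -0.3, 0.2]
grip_width: 0.989
```

>>> move_arm(
  jaw=[255,255,255,255,255],
  slide=[
    [0,0,0],
    [0,0,0],
    [0,0,0],
    [0,0,0],
    [0,0,0],
  ],
  dr=[
    [0,0,0],
    [0,0,0],
    [0,0,0],
    [0,0,0],
    [0,0,0],
  ],
)

```text
time: 7.8
position: [0.6136, -0.066, 0.0245]
tool_rot: [1.717, 2.631, 0.001]
ft_force: [0.3, 1.4, -1.8]
grip_width: 0.638
```

>>> move_arm(
  jaw=[255,255],
  slide=[
    [0,0,0],
    [0,0,0],
  ],
  dr=[
    [0,0,0],
    [0,0,0],
  ],
)

```text
time: 8.0
position: [0.6136, -0.0661, 0.0245]
tool_rot: [1.717, 2.631, 0.001]
ft_force: [-1.2, 0.3, 2.9]
grip_width: 0.639
```

>>> move_arm(
  jaw=[255,255,255,255],
  slide=[
    [0,0,-1],
    [0,0,-3],
    [0,0,-4],
    [0,0,-3],
  ],
  dr=[
    [0,0,0],
    [0,0,0],
    [0,0,0],
    [0,0,0],
  ],
)

```text
time: 8.4
position: [0.6127, -0.0659, 0.1349]
tool_rot: [-1.717, -2.63, 0.001]
ft_force: [0.6, 0.5, -6.5]
grip_width: 0.639
```

```bash
python3 plan.py .40 .24 .134 74.3
```

```text
at [ 0.6127 -0.0659  0.1349] hd 113.7 tilt 0.06 q [-0.46  0.32  0.65  1.63 -0.2   1.27  0.63] F [ 0.6  0.5 -6.5] t 8.4 grip 0.639
[[4.06, -0.8, 0.01], [3.99, -1.1, 0.01], [3.89, -1.41, 0.01], [3.78, -1.7, 0.01], [3.63, -1.99, 0.01]] [[-0.0, 0.0, 4.4], [-0.0, 0.0, 4.4], [-0.0, 0.0, 4.4], [-0.0, 0.0, 4.4], [-0.0, 0.0, 4.4]]
[[3.47, -2.26, 0.01], [3.29, -2.52, 0.02], [3.08, -2.76, 0.01], [2.86, -3.0, 0.02]] [[-0.0, 0.0, 4.4], [-0.0, 0.0, 4.4], [-0.0, 0.0, 4.4], [-0.0, 0.0, 4.4]]
```

Held: −6.5 N is the block's weight. I'll carry it to the tray.

>>> move_arm(
  jaw=[255,255,255,255,255],
  slide=[
    [4.06,-0.8,0],
    [3.99,-1.1,0],
    [3.89,-1.41,0],
    [3.78,-1.7,0],
    [3.63,-1.99,0],
  ],
  dr=[
    [0,0,4.4],
    [0,0,4.4],
    [0,0,4.4],
    [0,0,4.4],
    [0,0,4.4],
  ],
)

```text
time: 8.9
position: [0.4928, 0.1048, 0.133]
tool_rot: [-2.19, -2.25, 0.003]
ft_force: [0.6, 0.7, -7.5]
grip_width: 0.639
```

>>> move_arm(
  jaw=[255,255,255,255,255],
  slide=[
    [3.47,-2.26,0],
    [3.29,-2.52,0],
    [3.08,-2.76,0],
    [2.86,-3.0,0],
    [0,0,0],
  ],
  dr=[
    [0,0,4.4],
    [0,0,4.4],
    [0,0,4.4],
    [0,0,4.4],
    [0,0,0],
  ],
)

```text
time: 9.4
position: [0.3949, 0.2455, 0.1329]
tool_rot: [-2.495, -1.902, 0.004]
ft_force: [-0.3, -0.4, -6.3]
grip_width: 0.639
```

```bash
python3 - <<'E'
from h import *
snap('wrist','w4'); s=get_state(); print(s['position'],s['tool_rot'],s['ft_force'],s['grip_width'])
E
```

```text
[0.39737511 0.24207106 0.13294002] [-2.49961697 -1.90168546  0.00384565] [ 0.79563052 -0.65171927 -7.08346234] 0.6446988517224858
```

View pics/w4.png

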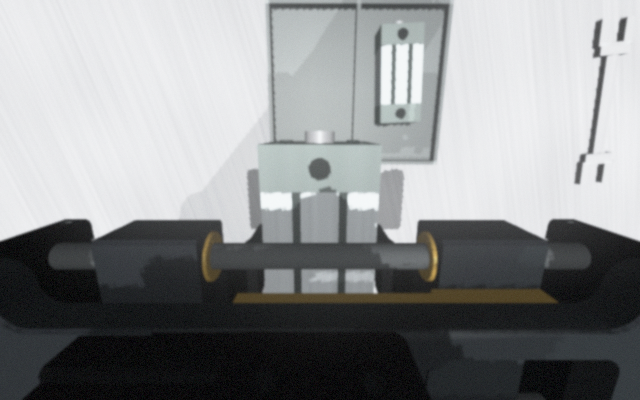

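```bash
python3 - <<'E'
from h import *
z=np.load('pics/w4.npz'); s={'position':z['pos'],'tool_rot':z['rot']}; K,E=T('wrist',s)
im=cv2.cvtColor(z['im'],cv2.COLOR_RGB2BGR); cv2.imwrite('pics/c4.png',cv2.resize(im[0:175,240:470],None,fx=3.4,fy=3.4,interpolation=cv2.INTER_CUBIC))
def bp(u,v,h=.016):
    r=E[:3,:3]@[(u-K[0,2])/K[0,0],-(v-K[1,2])/K[1,1],-1]; t=(h-E[2,3])/r[2]; return (E[:3,3]+t*r)[:2]
A,B,C=bp(269,3),bp(449,5),bp(436,162)
print(A,B,C,np.linalg.norm(A-B),np.linalg.norm(B-C),'x hd',np.degrees(np.arctan2(*(B-C)[::-1])),'y hd',np.degrees(np.arctan2(*(A-B)[::-1])))
print('div',bp(356,4),bp(352,140), 'center',(A+C)/2)
P=cloud('wrist',z['d'],s); Z=P[...,2]
for u,v in ((300,60),(330,100),(200,100)): print(P[v,u].round(4))
m=(abs(Z-.0960-.0)<1)
# block in hand: top face height
print('held top',P[230,300].round(4),P[230,340].round(4))
E
```

```text
[0.39592961 0.44256612] [0.56850853 0.39298284] [0.52983443 0.24196001] 0.17956053176193842 0.15589605822963581 x hd 75.63629994661915 y hd 163.9702253390133
div [0.47937909 0.41856011] [0.44399955 0.29077713] center [0.46288202 0.34226306]
[0.4111 0.3871 0.0044]
[0.4318 0.3389 0.0053]
[0.2906 0.3783 0.0011]
held top [0.3906 0.2663 0.2049] [0.4094 0.2609 0.2042]
```

View pics/c4.png

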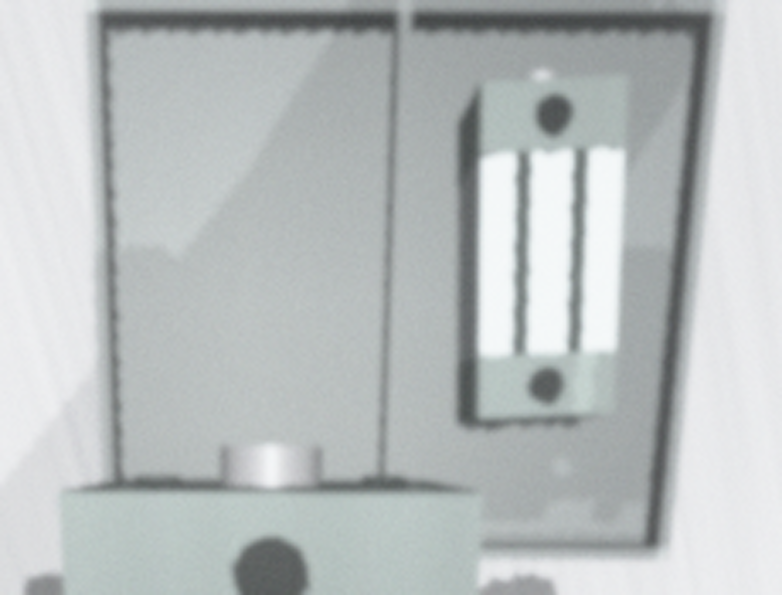

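```bash
python3 - <<'E'
from h import *
z=np.load('pics/w4.npz'); s={'position':z['pos'],'tool_rot':z['rot']}; K,E=T('wrist',s)
def bp(u,v,h=.016):
    r=E[:3,:3]@[(u-K[0,2])/K[0,0],-(v-K[1,2])/K[1,1],-1]; t=(h-E[2,3])/r[2]; return (E[:3,3]+t*r)[:2]
a,b=bp(313.7,4),bp(313.8,140); d=(a-b)/np.linalg.norm(a-b); print(a,b,np.degrees(np.arctan2(d[1],d[0])))
print('bay',a-d*.080)
# near-right rim corner outer crop(655,548) ; far-right outer crop(716,12)
C=bp(240+655/3.4,548/3.4); B=bp(240+716/3.4,12/3.4); A=bp(240+90/3.4,12/3.4); print(np.linalg.norm(B-C),np.linalg.norm(A-B))
x=(B-C)/np.linalg.norm(B-C); print(np.degrees(np.arctan2(x[1],x[0])),'bay2',(A+C)/2+.046*np.array([-x[1],x[0]]))
y=(A-B)/np.linalg.norm(A-B); print(np.degrees(np.arctan2(y[1],y[0]))-90)
E
python3 plan.py .413 .353 .134 74.3
```

```text
[0.43870024 0.42981967] [0.40302786 0.30203586] 74.40228979506614
bay [0.41718973 0.35276581]
0.1562500492399405 0.1835323039070097
73.68535141018884 bay2 [0.41569796 0.35626188]
74.52802636423692
at [0.3974 0.2421 0.1329] hd 74.5 tilt 0.15 q [-1.   -0.05  0.39  1.97  0.02  1.22 -0.89] F [ 0.8 -0.7 -7.1] t 9.45 grip 0.645
[[3.7, -0.48, -0.04], [3.7, -0.49, -0.04], [3.7, -0.5, -0.04]] [[-0.0, 0.0, 0.1], [-0.0, 0.0, 0.1], [-0.0, 0.0, 0.1]]
```

>>> move_arm(
  jaw=[255,255,255,255,255],
  slide=[
    [3.8,-0.51,0],
    [3.8,-0.51,0],
    [3.8,-0.51,0],
    [0,0,2],
    [0,0,4],
  ],
  dr=[
    [0,0,0],
    [0,0,0],
    [0,0,0],
    [0,0,0],
    [0,0,0],
  ],
)

```text
time: 9.95
position: [0.4195, 0.356, 0.0756]
tool_rot: [-2.505, -1.896, -0.009]
ft_force: [1.3, -0.5, -8.1]
grip_width: 0.636
```

>>> move_arm(
  jaw=[255,255,255,255,255],
  slide=[
    [0,0,3],
    [0,0,3],
    [0,0,1.5],
    [0,0,0.8],
    [0,0,0],
  ],
  dr=[
    [0,0,0],
    [0,0,0],
    [0,0,0],
    [0,0,0],
    [0,0,0],
  ],
)

```text
time: 10.45
position: [0.4169, 0.353, -0.0096]
tool_rot: [2.506, 1.893, -0.002]
ft_force: [-0.5, -0.5, -6.2]
grip_width: 0.64
```

```bash
python3 plan.py .416 .354 -.018 74.4; python3 - <<'E'
from h import *
snap('wrist','w5'); im,d,s=snap('side','s5'); 
cv2.imwrite('pics/c5.png',cv2.resize(im[100:240,180:380,::-1],None,fx=3.5,fy=3.5,interpolation=cv2.INTER_CUBIC))
E
```

```text
at [ 0.4169  0.353  -0.0096] hd 74.1 tilt 0.09 q [-1.04  0.29  0.32  1.93 -0.11  0.94 -0.94] F [-0.5 -0.5 -6.2] t 10.45 grip 0.64
[[0.07, -0.11, 0.84]] [[-0.0, 0.1, -0.3]]
```

View pics/w5.png

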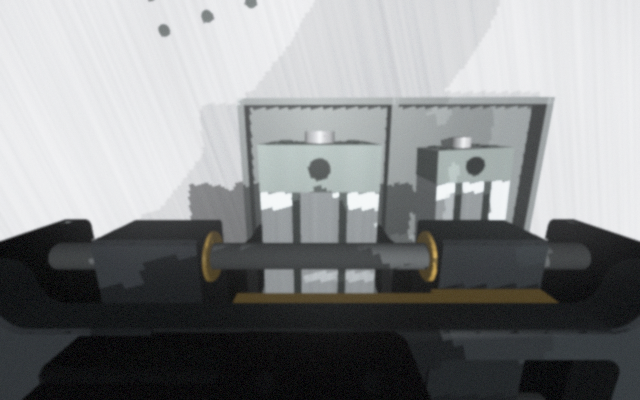

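View pics/c5.png

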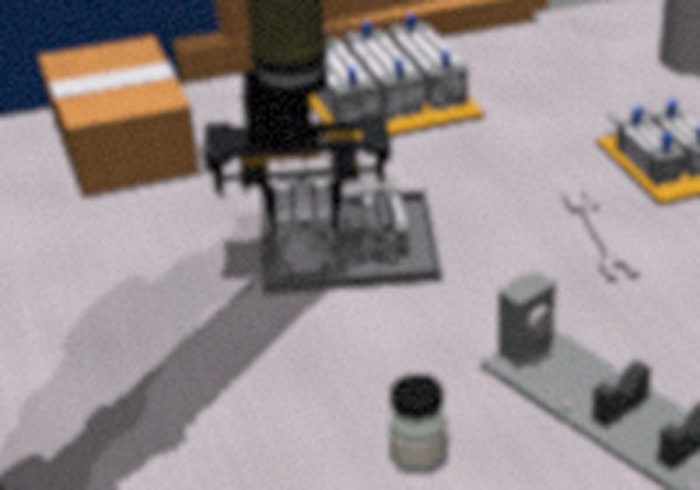

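The block is centred between the tray walls (cols 245–388) and about 8 mm above the floor. I'll lower it and release.

>>> move_arm(
  jaw=[255,255,255,255],
  slide=[
    [0,0,0.4],
    [0,0,0.3],
    [0,0,0.2],
    [0,0,0],
  ],
  dr=[
    [0,0,0],
    [0,0,0],
    [0,0,0],
    [0,0,0],
  ],
)

```text
time: 10.95
position: [0.4171, 0.3541, -0.0175]
tool_rot: [-2.506, -1.894, -0.001]
ft_force: [-0.8, -0.1, -3.5]
grip_width: 0.641
```

>>> move_arm(
  jaw=[255,255,0,0,0],
  slide=[
    [0,0,0.1],
    [0,0,0],
    [0,0,0],
    [0,0,0],
    [0,0,0],
  ],
  dr=[
    [0,0,0],
    [0,0,0],
    [0,0,0],
    [0,0,0],
    [0,0,0],
  ],
)

```text
time: 11.45
position: [0.4177, 0.3544, -0.0184]
tool_rot: [-2.506, -1.894, -0.003]
ft_force: [0.3, -0.3, 0.2]
grip_width: 0.826
```

>>> move_arm(
  jaw=[0,0,0,0,0],
  slide=[
    [0,0,0],
    [0,0,0],
    [0,0,-2],
    [0,0,-4],
    [0,0,-4.5],
  ],
  dr=[
    [0,0,0],
    [0,0,0],
    [0,0,0],
    [0,0,0],
    [0,0,0],
  ],
)

```text
time: 11.95
position: [0.416, 0.3528, 0.0859]
tool_rot: [2.506, 1.893, -0.005]
ft_force: [1.0, 0.2, 0.6]
grip_width: 0.996
```

>>> move_arm(
  jaw=[0,0,0],
  slide=[
    [0,0,-4.5],
    [0,0,-4.5],
    [0,0,0],
  ],
  dr=[
    [0,0,0],
    [0,0,0],
    [0,0,0],
  ],
)

```text
time: 12.25
position: [0.4205, 0.3567, 0.1832]
tool_rot: [-2.505, -1.892, -0.02]
ft_force: [1.1, -0.3, 0.4]
grip_width: 0.999
```

```bash
python3 - <<'E'
from h import *
snap('wrist','w6'); P,im=fromfile('wrist','w6'); Z=P[...,2]
m=(np.hypot(P[...,0]-.416,P[...,1]-.354)<.1)&(abs(Z-.054)<.008); rect(P[m],'block top'); 
q=P[m]; A=np.c_[q[:,:2],np.ones(len(q))]; print(np.linalg.lstsq(A,q[:,2],rcond=None)[0])
E
# over rcyl approx
python3 plan.py .42 -.32 .16 16
```

```text
block top [416.8 353.8] [121.1  56.2] 73.9 4553 z [0.053  0.0542 0.0555]
[ 0.0011519  -0.00022433  0.05382981]
at [0.419  0.3555 0.1798] hd 74.1 tilt 0.44 q [-1.07  0.1   0.34  1.73 -0.04  1.31 -1.  ] F [ 0.1 -0.1 -0.7] t 12.3 grip 0.999
[[-4.33, 1.24, 0.11], [-4.24, 1.53, 0.11], [-4.12, 1.81, 0.1], [-3.99, 2.09, 0.11], [-3.84, 2.36, 0.1]] [[-0.0, -0.0, 3.9], [-0.0, -0.0, 3.9], [-0.0, -0.0, 3.9], [-0.0, -0.0, 3.9], [-0.0, -0.0, 3.9]]
[[-3.67, 2.61, 0.11], [-3.48, 2.86, 0.1], [-3.28, 3.08, 0.11], [-3.06, 3.3, 0.1], [-2.83, 3.5, 0.11]] [[-0.0, -0.0, 3.9], [-0.0, -0.0, 3.9], [-0.0, -0.0, 3.9], [-0.0, -0.0, 3.9], [-0.0, -0.0, 3.9]]
[[-2.59, 3.69, 0.1], [-2.33, 3.85, 0.11], [-2.06, 4.01, 0.1], [-1.79, 4.13, 0.11], [-1.5, 4.25, 0.1]] [[-0.0, -0.0, 3.9], [-0.0, -0.0, 3.9], [-0.0, -0.0, 3.9], [-0.0, -0.0, 3.9], [-0.0, -0.0, 3.9]]
```

View pics/w6.png

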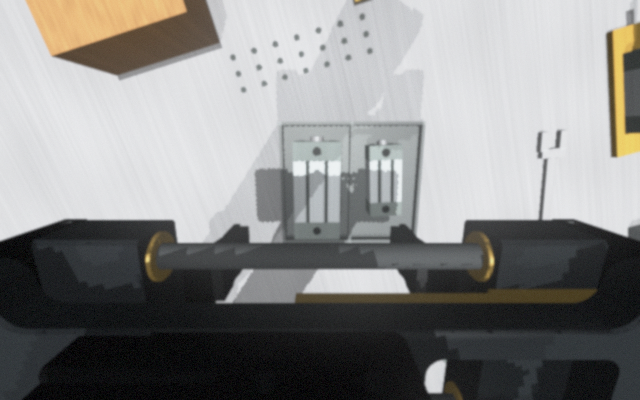

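The block lies flat and centred in the bay: top at 54 mm, (417,354) against bay centre (416,354). Next, the round cylinder.

```bash
cat > plan2.py <<'E'
import sys,math,json
import numpy as np
from scipy.spatial.transform import Rotation as R
# start(x y z hd) then vias; ideal down pose kept
def go(start,vias,vmax=4.6,wmax=7.0):
    x=np.array(start[:3])*100; h=start[3]; rows=[]
    for v in vias:
        D=np.array(v[:3])*100-x; dh=(v[3]-h+180)%360-180
        n=max(1,math.ceil(np.linalg.norm(D)/vmax),math.ceil(abs(dh)/wmax)); k=round(-dh/n,1)
        t=np.array(v[:3])*100
        for i in range(n):
            st=(t-x)/(n-i); c,s=math.cos(math.radians(h)),math.sin(math.radians(h))
            l=[round(st[0]*c+st[1]*s,2),round(st[0]*s-st[1]*c,2),round(-st[2],2)]
            x=x+np.array([l[0]*c+l[1]*s,l[0]*s-l[1]*c,-l[2]]); rows.append((l,[0,0,k])); h-=k
    for i in range(0,len(rows),5): print(json.dumps([r[0] for r in rows[i:i+5]]),json.dumps([r[1] for r in rows[i:i+5]]))
    print('end',x.round(2),round(h,2))
a=json.loads(sys.argv[1]); go(a[0],a[1:])
E
python3 plan2.py '[[0.416,0.354,0.1765,74.4],[0.5,0.0,0.17,45],[0.40,-0.333,0.16,19]]'
```

```text
[[-3.98, 2.2, 0.08], [-3.83, 2.45, 0.08], [-3.66, 2.7, 0.08], [-3.48, 2.93, 0.08], [-3.29, 3.14, 0.08]] [[0, 0, 3.7], [0, 0, 3.7], [0, 0, 3.7], [0, 0, 3.7], [0, 0, 3.7]]
[[-3.07, 3.35, 0.08], [-2.85, 3.54, 0.09], [-2.62, 3.72, 0.08], [-3.82, 2.07, 0.13], [-3.7, 2.28, 0.12]] [[0, 0, 3.7], [0, 0, 3.7], [0, 0, 3.7], [0, 0, 3.2], [0, 0, 3.2]]
[[-3.57, 2.49, 0.13], [-3.42, 2.68, 0.12], [-3.27, 2.87, 0.13], [-3.1, 3.05, 0.12], [-2.92, 3.21, 0.13]] [[0, 0, 3.2], [0, 0, 3.2], [0, 0, 3.2], [0, 0, 3.2], [0, 0, 3.2]]
[[-2.74, 3.37, 0.12]] [[0, 0, 3.2]]
end [ 40.  -33.3  16. ] 19.2
```

>>> move_arm(
  jaw=[0,0,0,0,0],
  slide=[
    [-3.98,2.2,0.08],
    [-3.83,2.45,0.08],
    [-3.66,2.7,0.08],
    [-3.48,2.93,0.08],
    [-3.29,3.14,0.08],
  ],
  dr=[
    [0,0,3.7],
    [0,0,3.7],
    [0,0,3.7],
    [0,0,3.7],
    [0,0,3.7],
  ],
)

```text
time: 12.8
position: [0.4678, 0.1302, 0.1706]
tool_rot: [-2.78, -1.463, 0.003]
ft_force: [0.8, 0.6, 0.3]
grip_width: 1.004
```

>>> move_arm(
  jaw=[0,0,0,0,0],
  slide=[
    [-3.07,3.35,0.08],
    [-2.85,3.54,0.09],
    [-2.62,3.72,0.08],
    [-3.82,2.07,0.13],
    [-3.7,2.28,0.12],
  ],
  dr=[
    [0,0,3.7],
    [0,0,3.7],
    [0,0,3.7],
    [0,0,3.2],
    [0,0,3.2],
  ],
)

```text
time: 13.3
position: [0.4728, -0.0856, 0.1655]
tool_rot: [2.97, 1.022, -0.004]
ft_force: [0.4, -0.1, -0.4]
grip_width: 0.994
```

>>> move_arm(
  jaw=[0,0,0,0,0],
  slide=[
    [-3.57,2.49,0.13],
    [-3.42,2.68,0.12],
    [-3.27,2.87,0.13],
    [-3.1,3.05,0.12],
    [-2.92,3.21,0.13],
  ],
  dr=[
    [0,0,3.2],
    [0,0,3.2],
    [0,0,3.2],
    [0,0,3.2],
    [0,0,3.2],
  ],
)

```text
time: 13.8
position: [0.4092, -0.2926, 0.1596]
tool_rot: [-3.083, -0.6, 0.0]
ft_force: [1.0, -0.7, 0.1]
grip_width: 1.0
```

>>> move_arm(
  jaw=[0,0,0],
  slide=[
    [-2.74,3.37,0.12],
    [0,0,0],
    [0,0,0],
  ],
  dr=[
    [0,0,3.2],
    [0,0,0],
    [0,0,0],
  ],
)

```text
time: 14.1
position: [0.3966, -0.3335, 0.1583]
tool_rot: [-3.099, -0.513, 0.004]
ft_force: [0.4, 1.0, 0.4]
grip_width: 1.0
```

```bash
python3 - <<'E'
from h import *
im,d,s=snap('wrist','w7'); print(s['position'],s['tool_rot'],s['joint_positions'].round(2))
for q in ('rcyl','shortcyl'):
  for r in regions_of('wrist',q): print(q,r['score'],r['xy'],r['mask'].sum())
E
```

```text
[ 0.39657687 -0.33353895  0.15829724] [-3.09881727 -0.51268522  0.00351001] [-0.38  0.07  1.08  1.84 -0.06  1.27 -0.52]
rcyl 0.63 [338.6, 279.3] 647
rcyl 0.56 [320.4, 114.7] 5024
shortcyl 0.81 [251.7, 102.7] 2876
```

View pics/w7.png

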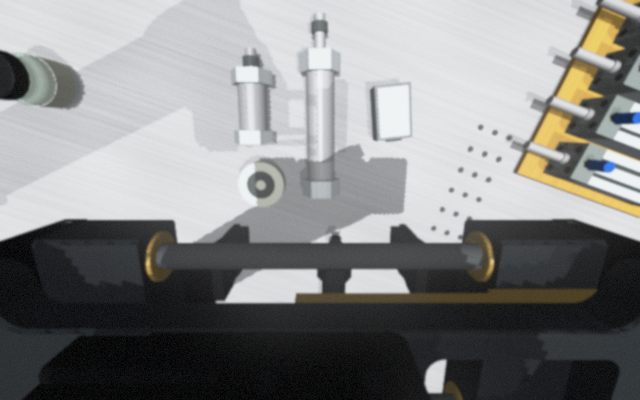

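The long silver cylinder spans rows 12–197 at col ~320, rod up at (319,20). The short one is at (252,103), the screw box at (391,110), and the black look-alike is at (335,265). I'll fit its axis.

```bash
python3 - <<'E'
from h import *
P,im=fromfile('wrist','w7'); Z=P[...,2]
m=np.zeros(Z.shape,bool); m[8:200,297:345]=1; m&=(Z>.014)
q=P[m]; r=rect(q,'all'); 
m2=m&(Z>.022); q=P[m2]; rect(q,'caps+tube')
# axis via mid of left/right edges per row in tube rows (world at z~.02)
z=np.load('pics/w7.npz'); s={'position':z['pos'],'tool_rot':z['rot']}; K,E=T('wrist',s)
L=[]
for v in range(80,172,3):
    c=np.where(m[v])[0]; c=c[(c>297)&(c<345)]
    if len(c): L.append((v,c.min(),c.max(),Z[v,c].max()))
print([tuple(map(lambda a:round(float(a),3),l)) for l in L[::4]])
# tube top line: points with Z within 1.5mm of row-wise max
T_=[]
for v in range(80,172):
    c=np.where(m[v]&(Z[v]>.030))[0]; T_.append(np.r_[P[v,c,:2].mean(0)])
T_=np.array(T_); w,vv=np.linalg.eigh(np.cov(T_.T)); ax=vv[:,1]*np.sign(vv[0,1]); print('axis pt',T_.mean(0),'hd',np.degrees(np.arctan2(ax[1],ax[0])),'res',np.sqrt(w[0]))
a=(P[m][:,:2]-T_.mean(0))@ax; zz=P[m][:,2]
lat=(P[m][:,:2]-T_.mean(0))@[-ax[1],ax[0]]
print('ext all',a.min(),a.max(),'tip',)
capm=zz>.0375; h=np.histogram(a[capm],bins=np.arange(-.13,.15,.005)); print(np.c_[h[1][:-1].round(3),h[0]][h[0]>0].tolist())
np.save('pics/ax.npy',np.r_[T_.mean(0),ax])
E
```

```text
all [ 479.9 -306. ] [198.4  45.7] 19.7 5035 z [0.0232 0.0341 0.0405]
caps+tube [ 479.9 -306.1] [198.4  44.6] 19.4 4899 z [0.0242 0.0343 0.0405]
[(80.0, 306.0, 334.0, 0.036), (92.0, 307.0, 334.0, 0.036), (104.0, 307.0, 334.0, 0.037), (116.0, 307.0, 334.0, 0.038), (128.0, 307.0, 334.0, 0.036), (140.0, 308.0, 334.0, 0.037), (152.0, 308.0, 334.0, 0.037), (164.0, 308.0, 333.0, 0.037)]
axis pt [ 0.46415775 -0.31157683] hd 19.399229848662706 res 0.00046952357945117043
ext all -0.08251924261075345 0.11590039586624269 tip
[[-0.085, 43.0], [-0.08, 90.0], [-0.075, 89.0], [-0.07, 99.0], [-0.065, 55.0], [-0.04, 1.0], [-0.035, 2.0], [-0.02, 2.0], [-0.015, 3.0], [0.0, 1.0], [0.01, 1.0], [0.015, 2.0], [0.025, 1.0], [0.03, 2.0], [0.035, 1.0], [0.055, 72.0], [0.06, 125.0], [0.065, 126.0], [0.07, 125.0], [0.075, 71.0]]
```

```bash
python3 plan.py .4621 -.3123 .05 19.4; python3 - <<'E'
from h import *
z=np.load('pics/w7.npz'); s={'position':z['pos'],'tool_rot':z['rot']}
P=cloud('wrist',z['d'],s); M=R.from_rotvec(z['rot']).as_matrix(); Q=(P-z['pos'])@M
print([Q[r,c].round(3).tolist() for r,c in ((228,242),(228,238),(228,398),(232,396))])
E
```

```text
at [ 0.3985 -0.3313  0.1588] hd 19.1 tilt 0.08 q [-0.39  0.07  1.08  1.84 -0.06  1.27 -0.52] F [-0.8  0.9 -0.4] t 14.25 grip 0.998
[[2.21, 0.1, 3.62], [2.21, 0.1, 3.63], [2.22, 0.11, 3.62]] [[-0.0, 0.0, -0.1], [-0.0, 0.0, -0.1], [-0.0, 0.0, -0.1]]
[[0.009, -0.047, -0.041], [0.01, -0.048, -0.044], [0.009, 0.047, -0.042], [0.009, 0.044, -0.048]]
```

>>> move_arm(
  jaw=[80,80,80,80,80],
  slide=[
    [2.21,0.1,3.62],
    [2.21,0.1,3.63],
    [2.22,0.11,3.62],
    [0,0,0],
    [0,0,0],
  ],
  dr=[
    [0,0,-0.1],
    [0,0,-0.1],
    [0,0,-0.1],
    [0,0,0],
    [0,0,0],
  ],
  force=30,
)

```text
time: 14.75
position: [0.4615, -0.3131, 0.0499]
tool_rot: [-3.096, -0.529, 0.004]
ft_force: [-0.0, -0.1, 0.7]
grip_width: 0.704
```

```bash
python3 - <<'E'
from h import *
im,d,s=snap('wrist','w8'); print(s['position'],s['tool_rot'],s['grip_width'])
E
python3 plan.py .4621 -.3123 -.035 19.4
```

```text
[ 0.46148344 -0.31310062  0.04993761] [-3.09601757 -0.5292528   0.00411708] 0.7040960832265235
at [ 0.4618 -0.3143  0.0513] hd 19.3 tilt 0.03 q [-0.29  0.35  1.    1.87 -0.33  1.1  -0.4 ] F [ 0.4 -0.9  1.2] t 14.8 grip 0.698
[[0.05, -0.09, 4.32], [0.05, -0.09, 4.31]] [[0.0, 0.0, -0.0], [0.0, 0.0, -0.0]]
```

View pics/w8.png

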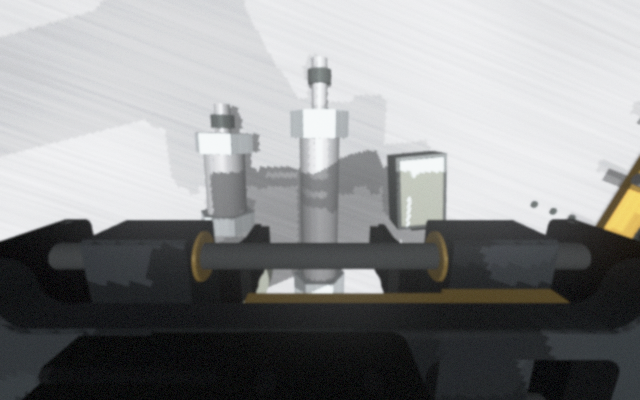

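The tube is at col 319, centred between the fingers (cols 265 and 373). I'll descend and grip.

>>> move_arm(
  jaw=[80,80,80,80,80],
  slide=[
    [0.05,-0.09,3.5],
    [0,0,2.5],
    [0,0,1.5],
    [0,0,1],
    [0,0,0],
  ],
  dr=[
    [0,0,0],
    [0,0,0],
    [0,0,0],
    [0,0,0],
    [0,0,0],
  ],
)

```text
time: 15.3
position: [0.4617, -0.3135, -0.0341]
tool_rot: [-3.097, -0.525, -0.0]
ft_force: [0.2, 0.8, 0.3]
grip_width: 0.688
```

>>> move_arm(
  jaw=[255,255,255,255,255],
  slide=[
    [0,0,0],
    [0,0,0],
    [0,0,0],
    [0,0,0],
    [0,0,0],
  ],
  dr=[
    [0,0,0],
    [0,0,0],
    [0,0,0],
    [0,0,0],
    [0,0,0],
  ],
)

```text
time: 15.8
position: [0.462, -0.3127, -0.0339]
tool_rot: [-3.096, -0.525, -0.0]
ft_force: [-0.9, 1.3, 4.9]
grip_width: 0.359
```

>>> move_arm(
  jaw=[255,255],
  slide=[
    [0,0,0],
    [0,0,0],
  ],
  dr=[
    [0,0,0],
    [0,0,0],
  ],
)

```text
time: 16.0
position: [0.462, -0.3127, -0.0339]
tool_rot: [-3.096, -0.525, -0.0]
ft_force: [-1.6, 3.2, 4.9]
grip_width: 0.36
```

Held at 0.36 (31 mm, against the 32 mm tube). I'll lift, then rotate and carry.

>>> move_arm(
  jaw=[255,255,255,255,255],
  slide=[
    [0,0,-1],
    [0,0,-3],
    [0,0,-4],
    [0,0,-4],
    [0,0,-2.4],
  ],
  dr=[
    [0,0,0],
    [0,0,0],
    [0,0,0],
    [0,0,0],
    [0,0,0],
  ],
)

```text
time: 16.5
position: [0.4622, -0.3146, 0.1124]
tool_rot: [3.096, 0.523, 0.003]
ft_force: [1.0, -0.8, -5.1]
grip_width: 0.357
```

```bash
python3 plan2.py '[[0.462,-0.3127,0.110,19.25],[0.6131,-0.0621,0.11,110.2]]'; python3 plan.py .6131 -.0621 .11 110.2 | head -1
```

```text
[[1.73, -1.44, -0.0], [1.9, -1.21, -0.0], [2.03, -0.97, -0.0], [2.13, -0.72, -0.0], [2.2, -0.46, -0.0]] [[0, 0, -7.0], [0, 0, -7.0], [0, 0, -7.0], [0, 0, -7.0], [0, 0, -7.0]]
[[2.24, -0.18, -0.0], [2.25, 0.09, -0.0], [2.22, 0.37, -0.0], [2.16, 0.63, -0.0], [2.07, 0.89, -0.0]] [[0, 0, -7.0], [0, 0, -7.0], [0, 0, -7.0], [0, 0, -7.0], [0, 0, -7.0]]
[[1.95, 1.14, -0.0], [1.79, 1.37, -0.0], [1.61, 1.57, -0.0]] [[0, 0, -7.0], [0, 0, -7.0], [0, 0, -7.0]]
end [61.31 -6.21 11.  ] 110.25
at [ 0.4622 -0.3146  0.1124] hd 19.2 tilt 0.16 q [-0.35  0.28  1.05  1.81 -0.26  1.2  -0.46] F [ 1.  -0.8 -5.1] t 16.5 grip 0.357
```

>>> move_arm(
  jaw=[255,255,255,255,255],
  slide=[
    [1.73,-1.44,0],
    [1.9,-1.21,0],
    [2.03,-0.97,0],
    [2.13,-0.72,0],
    [2.2,-0.46,0],
  ],
  dr=[
    [0,0,-7],
    [0,0,-7],
    [0,0,-7],
    [0,0,-7],
    [0,0,-7],
  ],
)

```text
time: 17.0
position: [0.5195, -0.2164, 0.1093]
tool_rot: [-2.793, -1.438, 0.001]
ft_force: [0.1, 0.0, -4.5]
grip_width: 0.358
```

>>> move_arm(
  jaw=[255,255,255,255,255],
  slide=[
    [2.24,-0.18,0],
    [2.25,0.09,0],
    [2.22,0.37,0],
    [2.16,0.63,0],
    [2.07,0.89,0],
  ],
  dr=[
    [0,0,-7],
    [0,0,-7],
    [0,0,-7],
    [0,0,-7],
    [0,0,-7],
  ],
)

```text
time: 17.5
position: [0.5777, -0.1203, 0.1092]
tool_rot: [-2.231, -2.211, 0.002]
ft_force: [1.0, -0.1, -5.3]
grip_width: 0.355
```

>>> move_arm(
  jaw=[255,255,255,255,255],
  slide=[
    [1.95,1.14,0],
    [1.79,1.37,0],
    [1.61,1.57,0],
    [0,0,0],
    [0,0,0],
  ],
  dr=[
    [0,0,-7],
    [0,0,-7],
    [0,0,-7],
    [0,0,0],
    [0,0,0],
  ],
)

```text
time: 18.0
position: [0.6123, -0.0629, 0.109]
tool_rot: [-1.797, -2.576, 0.003]
ft_force: [-0.0, -1.5, -4.5]
grip_width: 0.356
```

```bash
python3 - <<'E'
from h import *
im,d,s=snap('wrist','w9')
P,im=fromfile('wrist','w9'); Z=P[...,2]
def near(x,y,r): return np.hypot(P[...,0]-x,P[...,1]-y)<r
rect(P[near(.555,.089,.05)&(abs(Z-.084)<.006)],'loadcell top')
q=P[near(.59,.0,.12)&(Z>.13)&(Z<.21)]
E
python3 plan.py .6131 -.0621 .03 110.2
```

```text
loadcell top [560.5  80.4] [49.8  8.9] 19.9 951 z [0.0803 0.0839 0.0853]
at [ 0.612  -0.0641  0.1092] hd 110.1 tilt 0.12 q [-0.46  0.34  0.64  1.66 -0.21  1.22  0.58] F [-0.  -0.6 -5.3] t 18.05 grip 0.358
[[0.08, 0.09, 3.96], [0.08, 0.09, 3.96]] [[-0.1, 0.0, -0.0], [-0.1, 0.0, -0.0]]
```

View pics/w9.png

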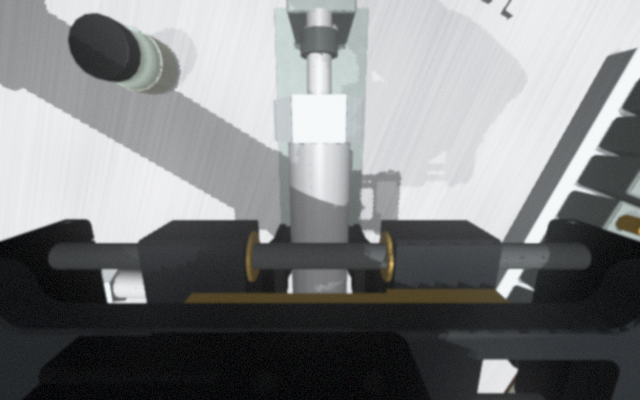

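```bash
python3 - <<'E'
from h import *
z=np.load('pics/w9.npz'); s={'position':z['pos'],'tool_rot':z['rot']}
P=cloud('wrist',z['d'],s); M=R.from_rotvec(z['rot']).as_matrix(); Q=(P-z['pos'])@M; Z=P[...,2]
m=np.zeros(Z.shape,bool); m[0:222,280:360]=1
c=m&(Z>.175)&(Z<.19); print('cap x',np.percentile(Q[c][:,0],[1,99]).round(4),'y',np.percentile(Q[c][:,1],[1,99]).round(4),'z',np.median(Z[c]))
t=m&(Z>.168); t[:145]=0; print('tube y',np.percentile(Q[t][:,1],[1,99]),'z',Z[t].max())
t=m&(Z>.15)&(Q[...,0]<.13); print('tip x',Q[t][:,0].max())
for r in range(0,215,25):
    k=np.where(m[r]&(Z[r]>.14))[0]
    if len(k): print(r,Q[r,k,0].mean().round(4),Q[r,k,1].mean().round(4),Z[r,k].max().round(4))
b=(abs(Z-.008)<.003); b[:,:265]=0;b[:,375:]=0
for r in range(60,200,20):
    k=np.where(b[r])[0]; print('base',r,k.min(),k.max(),Q[r,k.min(),1].round(4),Q[r,k.max(),1].round(4),Q[r,k.min(),0].round(3))
E
```

```text
cap x [0.0235 0.081 ] y [-0.0159  0.0143] z 0.17890016082601734
tube y [-0.01519716  0.01401813] z 0.18029902826466207
tip x 0.11952153386111976
25 0.1129 -0.0007 0.1695
50 0.1019 -0.0007 0.1719
75 0.0919 -0.0007 0.1694
100 0.0793 -0.0004 0.1849
125 0.0688 -0.0004 0.1842
150 0.0575 -0.0004 0.1793
175 0.0456 -0.0007 0.1799
200 0.0332 -0.0007 0.1796
base 60 276 366 -0.0433 0.0457 0.135
base 80 277 365 -0.043 0.0456 0.117Traceback (most recent call last):
  File "<stdin>", line 13, in <module>
    return umr_minimum(a, axis, None, out, keepdims, initial, where)
ValueError: zero-size array to reduction operation minimum which has no identity
```

>>> move_arm(
  jaw=[255,255,255,255,255],
  slide=[
    [0.05,0.17,2.5],
    [0,0,3],
    [0,0,2.5],
    [0,0,1.2],
    [0,0,0],
  ],
  dr=[
    [0,0,0],
    [0,0,0],
    [0,0,0],
    [0,0,0],
    [0,0,0],
  ],
)

```text
time: 18.55
position: [0.6123, -0.0628, 0.016]
tool_rot: [-1.797, -2.573, 0.005]
ft_force: [0.8, -0.8, -4.7]
grip_width: 0.361
```

>>> move_arm(
  jaw=[255,255],
  slide=[
    [0,0,0],
    [0,0,0],
  ],
  dr=[
    [0,0,0],
    [0,0,0],
  ],
)

```text
time: 18.75
position: [0.6158, -0.0622, 0.0195]
tool_rot: [1.796, 2.575, 0.003]
ft_force: [-0.6, -0.2, -5.0]
grip_width: 0.357
```

```bash
python3 plan.py .6131 -.0621 -.002 110.2; python3 - <<'E'
from h import *
im,d,s=snap('wrist','w10')
z=np.load('pics/w10.npz'); s={'position':z['pos'],'tool_rot':z['rot']}
P=cloud('wrist',z['d'],s); M=R.from_rotvec(z['rot']).as_matrix(); Q=(P-z['pos'])@M; Z=P[...,2]
b=(abs(Z-.008)<.003); b[:,:230]=0;b[:,410:]=0
for r in range(20,200,15):
    k=np.where(b[r])[0]
    if len(k): print('base',r,k.min(),k.max(),Q[r,k.min(),1].round(4),Q[r,k.max(),1].round(4),Q[r,k.min(),0].round(3))
    k=np.where((abs(Q[r,:,1])<.03)&(Z[r]>.05))[0]
    if len(k): print('   cyl',Q[r,k].mean(0).round(4),Z[r,k].max().round(4))
c=(abs(Q[...,1])<.024)&(Z>.06)&(Q[...,0]>.05)&(Q[...,0]<.13); print(Q[c][:,0].max())
im,_,_=snap('side','s10'); cv2.imwrite('pics/c10.png',cv2.resize(im[130:260,270:450,::-1],None,fx=4,fy=4,interpolation=cv2.INTER_CUBIC))
E
```

```text
at [ 0.6158 -0.0622  0.0195] hd 110.2 tilt 0.17 q [-0.43  0.43  0.61  1.74 -0.28  1.06  0.62] F [-0.6 -0.2 -5. ] t 18.75 grip 0.357
[[0.11, -0.26, 2.15]] [[0.2, 0.1, 0.0]]
base 20 250 382 -0.0472 0.042 0.139
   cyl [ 0.1148 -0.0007 -0.0585] 0.0799
base 35 251 381 -0.0469 0.0417 0.13
   cyl [ 0.108  -0.0009 -0.0609] 0.0833
base 50 251 380 -0.0478 0.0413 0.121
   cyl [ 0.1019 -0.0007 -0.0609] 0.0831
base 65 252 380 -0.0474 0.042 0.111
   cyl [ 0.0961 -0.0007 -0.0585] 0.08
base 80 253 379 -0.0473 0.0416 0.101
   cyl [ 0.0896 -0.0007 -0.0584] 0.0811
base 95 254 378 -0.0471 0.0417 0.091
   cyl [ 0.0811 -0.0007 -0.0736] 0.0945
base 110 255 377 -0.047 0.0416 0.081
   cyl [ 0.0753 -0.0004 -0.0697] 0.0948
base 125 255 377 -0.0479 0.0421 0.071
   cyl [ 0.0688 -0.0006 -0.0695] 0.0942
base 140 256 376 -0.0476 0.0418 0.06
   cyl [ 0.0622 -0.0004 -0.0696] 0.0944
base 155 257 375 -0.0475 0.0414 0.049
   cyl [ 0.0551 -0.0007 -0.067 ] 0.0905
base 170 258 374 -0.0472 0.0412 0.038
   cyl [ 0.048  -0.0006 -0.0666] 0.0909
base 185 259 374 -0.0469 0.0422 0.026
   cyl [ 0.0407 -0.0005 -0.0668] 0.0903
0.11965022315105715
```

View pics/w10.png

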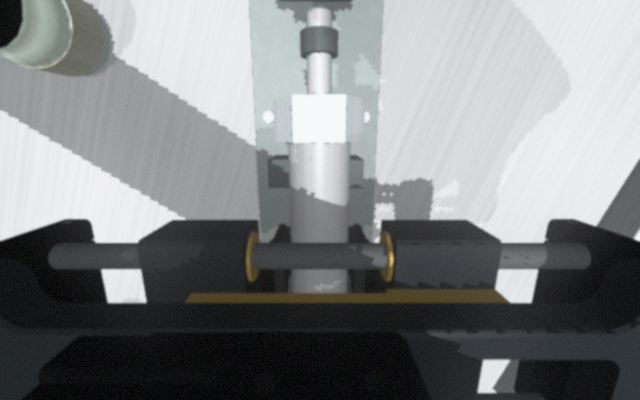

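View pics/c10.png

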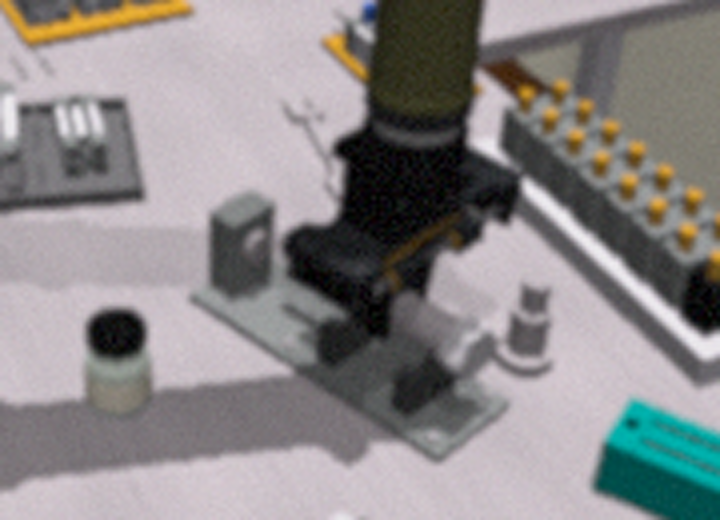

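>>> move_arm(
  jaw=[255,255,255,255,255],
  slide=[
    [0,-0.21,0.4],
    [0,0,0.5],
    [0,0,0.4],
    [0,0,0.2],
    [0,0,0],
  ],
  dr=[
    [0,0,0],
    [0,0,0],
    [0,0,0],
    [0,0,0],
    [0,0,0],
  ],
)

```text
time: 19.35
position: [0.612, -0.0624, 0.0021]
tool_rot: [-1.796, -2.577, 0.001]
ft_force: [0.4, 0.7, -5.6]
grip_width: 0.361
```

```bash
python3 plan.py .6131 -.0621 -.002 110.2; python3 - <<'E'
from h import *
im,d,s=snap('wrist','w11')
z=np.load('pics/w11.npz'); s={'position':z['pos'],'tool_rot':z['rot']}
P=cloud('wrist',z['d'],s); M=R.from_rotvec(z['rot']).as_matrix(); Q=(P-z['pos'])@M; Z=P[...,2]
b=(abs(Z-.008)<.003); b[:,:230]=0;b[:,410:]=0
B=[];C=[]
for r in range(40,200,5):
    k=np.where(b[r])[0]
    if len(k): B.append((Q[r,k.min(),0],(Q[r,k.min(),1]+Q[r,k.max(),1])/2))
    k=np.where((abs(Q[r,:,1])<.03)&(Z[r]>.05))[0]
    if r>150: C.append((*Q[r,k].mean(0)[:2],Z[r,k].max()))
B=np.array(B);C=np.array(C); print('base ctr',np.median(B[:,1]),np.polyfit(B[:,0],B[:,1],1),'cyl',np.median(C,0))
E
```

```text
at [ 0.612  -0.0624  0.0021] hd 110.2 tilt 0.06 q [-0.43  0.45  0.6   1.75 -0.29  1.03  0.63] F [ 0.4  0.7 -5.6] t 19.35 grip 0.361
[[-0.01, 0.11, 0.41]] [[-0.1, -0.0, 0.0]]
base ctr 0.0008908486500670276 [0.00258422 0.00065473] cyl [ 0.04556282 -0.00067474  0.0727015 ]
```

>>> move_arm(
  jaw=[255,255,255],
  slide=[
    [0,0,0],
    [0,0,0],
    [0,0,0],
  ],
  dr=[
    [0,0,0],
    [0,0,0],
    [0,0,0],
  ],
)

```text
time: 19.7
position: [0.6126, -0.0624, 0.0029]
tool_rot: [1.796, 2.577, 0.0]
ft_force: [-0.3, -0.3, -4.9]
grip_width: 0.358
```

```bash
cat > chk.py <<'E'
from h import *
import sys
f=sys.argv[1]
im,d,s=snap('wrist',f)
z=np.load(f'pics/{f}.npz'); s={'position':z['pos'],'tool_rot':z['rot']}
P=cloud('wrist',z['d'],s); M=R.from_rotvec(z['rot']).as_matrix(); Q=(P-z['pos'])@M; Z=P[...,2]
b=(abs(Z-.008)<.003); b[:,:230]=0;b[:,410:]=0
B=[];C=[]
for r in range(40,200,5):
    k=np.where(b[r])[0]
    if len(k): B.append((Q[r,k.min(),0],(Q[r,k.min(),1]+Q[r,k.max(),1])/2))
    k=np.where((abs(Q[r,:,1])<.03)&(Z[r]>.05))[0]
    if r>150: C.append((*Q[r,k].mean(0)[:2],Z[r,k].max()))
B=np.array(B);C=np.array(C); print(z['pos'],'base ctr',np.median(B[:,1]),np.polyfit(B[:,0],B[:,1],1),'cyl',np.median(C,0))
s=get_state(); print(s['ft_force'].round(1),s['torque'].round(2),s['grip_width'])
E
python3 chk.py w12;python3 plan.py .6131 -.0621 -.002 110.2
```

```text
[ 0.61262859 -0.06243308  0.00294745] base ctr 0.00032675780047992237 [0.00242433 0.0001337 ] cyl [ 0.0455606  -0.00067181  0.07384477]
[ 0.1  0.  -5.4] [-0.08 -0.04  0.03] 0.35752884532009177
at [ 0.6126 -0.0624  0.0029] hd 110.2 tilt 0.02 q [-0.43  0.45  0.6   1.75 -0.29  1.03  0.63] F [ 0.1  0.  -5.4] t 19.75 grip 0.358
[[0.01, 0.06, 0.49]] [[0.0, 0.0, 0.0]]
```

>>> move_arm(
  jaw=[255,255,255,255,255],
  slide=[
    [0,0.08,0.1],
    [0,0,0.1],
    [0,0,0.1],
    [0,0,0.1],
    [0,0,0],
  ],
  dr=[
    [0,0,0],
    [0,0,0],
    [0,0,0],
    [0,0,0],
    [0,0,0],
  ],
)

```text
time: 20.25
position: [0.6132, -0.0621, -0.0011]
tool_rot: [-1.797, -2.577, -0.0]
ft_force: [-1.1, 0.6, -3.2]
grip_width: 0.359
```

```bash
python3 chk.py w13
```

```text
[ 0.61322226 -0.0620958  -0.00109982] base ctr -0.00036766904019069555 [ 0.00113838 -0.0005048 ] cyl [ 0.04560344 -0.00051739  0.06959954]
[-1.6  0.7 -4.3] [-0.04  0.17 -0.03] 0.35929404198531756
```

>>> move_arm(
  jaw=[255,255,255],
  slide=[
    [0,0,0.05],
    [0,0,0.04],
    [0,0,0],
  ],
  dr=[
    [0,0,0],
    [0,0,0],
    [0,0,0],
  ],
)

```text
time: 20.6
position: [0.6133, -0.0621, -0.0012]
tool_rot: [-1.796, -2.577, -0.001]
ft_force: [-4.5, 0.6, 4.8]
grip_width: 0.355
```

Seated: the vertical force went from −5 to +4.8 N. I'll release gently.

>>> move_arm(
  jaw=[255,255,140,100,60],
  slide=[
    [0,0,-0.05],
    [0,0,0],
    [0,0,0],
    [0,0,0],
    [0,0,0],
  ],
  dr=[
    [0,0,0],
    [0,0,0],
    [0,0,0],
    [0,0,0],
    [0,0,0],
  ],
  force=8,
)

```text
time: 21.1
position: [0.6139, -0.0623, -0.0016]
tool_rot: [1.796, 2.576, 0.001]
ft_force: [0.2, 0.3, -0.0]
grip_width: 0.551
```

>>> move_arm(
  jaw=[60,60,60,60,60],
  slide=[
    [0,0,0],
    [0,0,0],
    [0,0,-1],
    [0,0,-2.5],
    [0,0,-4],
  ],
  dr=[
    [0,0,0],
    [0,0,0],
    [0,0,0],
    [0,0,0],
    [0,0,0],
  ],
)

```text
time: 21.6
position: [0.6113, -0.062, 0.0725]
tool_rot: [-1.795, -2.574, 0.005]
ft_force: [0.6, 0.1, 0.6]
grip_width: 0.766
```

>>> move_arm(
  jaw=[60,60,60,60,60],
  slide=[
    [-1,0,-4],
    [-3,0,-3],
    [-3,0,0],
    [0,0,0],
    [0,0,0],
  ],
  dr=[
    [0,0,0],
    [0,0,0],
    [0,0,0],
    [0,0,0],
    [0,0,0],
  ],
)

```text
time: 22.1
position: [0.6373, -0.1287, 0.1438]
tool_rot: [1.799, 2.575, 0.0]
ft_force: [0.1, -0.1, -0.1]
grip_width: 0.769
```

```bash
python3 - <<'E'
from h import *
im,d,s=snap('wrist','w14'); print(s['position'],s['ft_force'],s['grip_width'])
P,im=fromfile('wrist','w14'); Z=P[...,2]
u=np.array([-.3454,.9385]); n=np.array([-u[1],u[0]])
D=P[...,:2]-np.array([.6131,-.0621]); A=D@u; L=D@n
m=(abs(L)<.026)&(Z>.05)&(A<.135)&(A>-.1)
print('extent',np.percentile(A[m],[.1,99.9]))
for a in np.arange(-.08,.12,.02):
    k=m&(abs(A-a)<.008)
    if k.sum()>5: print(round(a,2),k.sum(),'lat',np.percentile(L[k],[2,50,98]).round(4),'top',np.percentile(Z[k],97).round(4))
m=(np.hypot(P[...,0]-.555,P[...,1]-.089)<.05)&(abs(Z-.084)<.006); rect(P[m],'loadcell')
E
```

```text
[ 0.63726132 -0.12867897  0.14378081] [ 0.10223947 -0.12771992 -0.11837474] 0.7686458878350685
extent [-0.07847937  0.10832288]
-0.08 290 lat [-0.0217  0.      0.0215] top 0.0736
-0.06 880 lat [-0.024  -0.0071  0.0211] top 0.2952
-0.04 20638 lat [-0.0247  0.001   0.025 ] top 0.302
-0.02 500 lat [-0.0153 -0.      0.0151] top 0.0693
0.0 548 lat [-0.015   0.0004  0.0159] top 0.0693
0.02 566 lat [-0.0147 -0.0001  0.0154] top 0.0693
0.04 597 lat [-0.0146 -0.0001  0.0151] top 0.0693
0.06 867 lat [-0.0208 -0.0001  0.0213] top 0.0735
0.08 588 lat [-0.0218 -0.0001  0.0214] top 0.0738
0.1 363 lat [-0.0083 -0.0001  0.009 ] top 0.0621Traceback (most recent call last):
  File "<stdin>", line 11, in <module>
  File "h.py", line 20, in rect
    r=cv2.minAreaRect((p[:,:2]*1000).astype(np.float32)); print(name,np.round(r[0],1),np.round(r[1],1),round(r[2],1),len(p),'z',np.percentile(p[:,2],[5,50,95]).round(4)); return r
                                                                                                                                ~~~~~~~~~~~~~^^^^^^^^^^^^^^^^^^
    return _quantile_unchecked(
        a, q, axis, out, overwrite_input, method, keepdims, weights)
    return _ureduce(a,
                    func=_quantile_ureduce_func,
    ...<5 lines>...
                    overwrite_input=overwrite_input,
                    method=method)
    r = func(a, **kwargs)
    result = _quantile(arr,
                       quantiles=q,
    ...<2 lines>...
                       out=out,
                       weights=wgt)
    slices_having_nans = np.isnan(arr[-1, ...])
                                  ~~~^^^^^^^^^
IndexError: index -1 is out of bounds for axis 0 with size 0
```

View pics/w14.png

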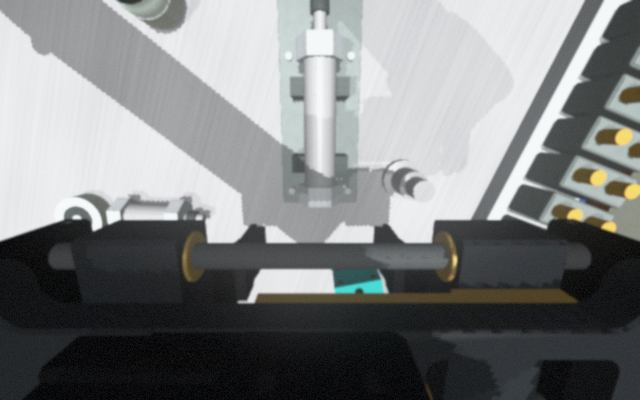

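The cylinder lies in both grooves (blocks at rows 75–100 and 152–172) with the caps clear (rows 30–52 and 185–205) and the rod towards the load cell. One last bystander check, then I'll hand in.

```bash
python3 - <<'E'
from h import *
_,d0=None,np.load('pics/top0.npz')['d']; P0=cloud('top',d0)
im,d,s=snap('top','t15'); P=cloud('top',d)
for q in ['block','shortcyl','smallsq','jar','screwbox','collar','spanner']:
    r=regions_of('top',q)[:2]
    for x in r:print(q,round(x['score'],2),np.round(x['xy']),np.nanmedian(P[x['mask']],0).round(3))
print(s['qd'].round(3),s['ft_force'].round(1))
close_job()
E
```

```text
block 0.82 [189. 227.] [0.415 0.347 0.054]
block 0.77 [426. 103.] [ 0.747 -0.287  0.05 ]
shortcyl 0.62 [405. 214.] [ 0.46  -0.228  0.034]
shortcyl 0.16 [327. 163.] [ 0.59  -0.011  0.066]
smallsq 0.71 [192. 198.] [0.499 0.337 0.038]
jar 0.55 [194. 197.] [0.499 0.335 0.038]
jar 0.36 [313. 225.] [0.411 0.017 0.074]
screwbox 0.98 [461. 195.] [ 0.501 -0.382  0.03 ]
collar 0.54 [421. 246.] [ 0.374 -0.266  0.022]
spanner 0.97 [231. 122.] [0.721 0.247 0.007]
[-0.016  0.    -0.019  0.01  -0.002 -0.004  0.   ] [ 0.6  0.7 -1. ]
the job is handed in; nothing more can be done
```

The job is handed in, with the square cylinder in the empty tray bay and the long round cylinder seated in the cradle. No verdict was reported; it took about 22 s of the 58 s.

- **Square cylinder:** It lies flat in the empty bay at (417, 354) mm against a bay centre of about (416, 354) mm. Its top is at 54 mm, as it should be, and it is released.
- **Long round cylinder:** It lies in both V-grooves with its rod towards the load cell. Across the grooves it is within about 0.5 mm and along them within about 2 mm, with the end caps clear of the blocks. Its height reads about 0.7 mm above nominal, within the camera's accuracy. It was lowered slowly, and the wrist force read about +5 N at contact, so the arm pressed with about 10 N. The wrist force was near zero after release.
- **Gripping:** The first two attempts on the square cylinder closed on air. The wrist depth images showed the fingertips ending about 39 mm short of the reported TCP, so I corrected for that and everything after held.
- **Bystanders:** The short cylinder, white reel, screw box, small square cylinder and spanner were all found within about 2 mm of where they started.
- **Check that disagreed:** In the last top view the jar was found only with a low score, about 20 mm from its first position. Its best match there was a false one on the small square cylinder. The arm partly hid the area and never went near the jar, so I took this as partial occlusion, but I did not confirm it.

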